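Gauge the preforms and index the carrier

ROBOT

A 6-joint arm with a two-finger parallel gripper is mounted at the origin on the work surface. World frame = base frame: x ahead of the robot, y to its left, z up, the work surface at z = 0. Lengths are in m, angles in rad, forces in N, time in s.
With the tool pointing down it reaches from about 0.275 to 0.825 m from the base axis. Payload 5.2 kg.
Tool frame: the origin (TCP) lies midway between the tips of the shut fingers; the grasp point (between the pads) lies 19 mm behind it; z points along the fingers, y is the line along which they close (so a half turn about z gives the same grasp; the last joint's range is limited). The gripper opens to 93 mm and grips with 3 to 60 N. Pads are 15 mm wide; open, the fingers measure 128 mm over their backs; the gripper's body (75 mm by 188 mm) begins 65 mm behind the grasp point.
Start: joints at [-1.374, 0.259, 1.535, -0, 1.348, -0.203], TCP at [0.214, -0.507, 0.219] pointing down, gripper open.
Joint ranges: [-3.14, 3.14], [-0.91, 2.08], [0.19, 2.58], [-1.22, 4.36], [0.22, 2.71], [-3.12, 3.12]. Speed limits (rad/s): [2.57, 2.57, 3.14, 3.14, 3.14, 3.14].

INTERFACE

Orientations are given as a unit quaternion [x, y, z, w].
In Python, from rig import env gives the robot as it stands.
- The arm moves only by the shell command python3 -m handwheel 'ROWS' [FORCE]. ROWS is JSON, a list of rows, each an object with "translation": the shift along the tool's x, y, z each as a share of 0.15 m, from -1 to 1, a list of three; "spin": the turn about the tool's z as a share of 90 degrees, from -1 to 1; "claw": the finger opening in mm, from 0 to 93. A call has 1 to 20 rows; each row is the pose to reach, as a shift and turn from the pose commanded when the call began, along the tool's axes at that moment; what a row does not reach only later rows make up. A row lasts 1/12 s, in which the tool goes at most 41.7 mm and 7.16 degrees, less where a joint would pass 70% of its speed; a pose out of reach is approached as far as the arm can. A call with a number of a shift or a turn outside -1 to 1 is refused whole. A call with a gripper value outside its range is refused whole. The fingers move at their own pace and stop on an object; FORCE is the grip in N (left out, the last holds). Time passes only in rows, so rows that repeat a pose let the fingers close. It gives the time, the measured TCP pose, the force, the opening and the grip force at its end, in the units of the state.
- env.observe(): the state, without advancing time (a new reading comes with each control period).
- env.snapshot(name): name is "side" or "top" or "wrist"; returns the picture (400x640x3 uint8, red, green, blue); there is no depth.
- env.camera_params(name): a dict with "fx", "fy", "cx", "cy" (pixels), "dist" ([k1, k2, p1, p2, k3] as OpenCV has them; the pictures are not rectified), "R" (3x3) and "t" (3): a world point X has camera coordinates R X + t. Camera axes: x right, y down, z forward; pixel columns grow to the right and rows downward; lengths in m; the calibration is good to about 2 mm. A picture is of the moment at which its call begins: read the wrist's pose just before it. camera_params takes no time and is no camera call; for the wrist camera it gives the pose at the moment of the call.
- env.sign_off(): hands the job in; it is judged then, once.
The state is a dict: "clock": time; "qpos": joint angles; "joint_vel": joint speeds; "joint_efforts": joint torques, N m; "ee_pos": TCP position; "eef_rot": TCP orientation; "ft_force": force on the tool from outside, world axes, zero at the start; "ft_torque": the same for the moment, N m; "width": opening from 0.0 (shut) to 1.0 (fully open); "grip_force": force on a finger pad.
Only numpy, scipy, OpenCV 4.12 (cv2) and the standard library are available. Lean on these libraries where they do the work, as an engineer would, in place of code of your own. Each camera call takes 0.05 s, during which the arm holds its last target. There are 200 camera calls.

TASK

Push the preform carrier along its slide until it clicks into the green loading station, and there check every preform in it by pushing a gauge rod from the stand down into its mouth: a good one takes the rod fully home and keeps it, but one of them is short-bored and stops the rod well short, so pull that rod out again and put this bad preform in the red reject bin. Once all are checked, with every rod either fully home in a good preform or back in the stand, push the carrier on until it clicks into the yellow reading station. Leave the other things on the bench where they are.

Things in the scene. Friction and masses are not known exactly. Their poses are not given: they have to be found in the camera images.
- rail: Fixed aluminium slide rail: a channel 590 mm long, 100 mm wide, 26 mm tall over its side walls, floor 12 mm above the bench. y runs along the slide, from the parking end past the green station to the yellow; x across it, away from the robot. Origin: on the bench under the centre line. A spring ball in each coloured station block (far side, 30 mm tall) clicks into the carrier.
- load_station (a point): The green loading station: where the carrier's origin is when it has clicked into the green station's detent (channel floor, on the centre line).
- read_station (a point): The yellow reading station: where the carrier's origin is when it has clicked into the yellow station's detent, 160 mm from the green one along the rail's +y. The channel goes on about 70 mm beyond.
- carrier: White sliding carrier, parked short of green: base 240 (along its y = rail y) x 70 x 16 mm; three pockets at y = -60, 0, 60 mm, floor 16 and rim 51 mm above the origin. At each end an upright steel push plate 50 mm wide, 8 mm thick, outer face 120 mm from the origin along y, top 66 mm above it. Slides easily; a detent holds to about 8 N. Origin: centre of its underside.
- pre_a: Blue bottle preform: tube 100 mm tall, 27 mm outside, 18 mm bore, standing mouth up in a carrier pocket (35 mm of it inside). A good one is bored about 85 mm deep, a short-bored one about 45 mm; outwardly the same. Exactly one of those present is short, and it may be any of them. Origin: centre of its underside, z along the tube to the mouth. May be absent.
- pre_b: Blue bottle preform: tube 100 mm tall, 27 mm outside, 18 mm bore, standing mouth up in a carrier pocket (35 mm of it inside). A good one is bored about 85 mm deep, a short-bored one about 45 mm; outwardly the same. Exactly one of those present is short, and it may be any of them. Origin: centre of its underside, z along the tube to the mouth. May be absent.
- pre_c: Blue bottle preform: tube 100 mm tall, 27 mm outside, 18 mm bore, standing mouth up in a carrier pocket (35 mm of it inside). A good one is bored about 85 mm deep, a short-bored one about 45 mm; outwardly the same. Exactly one of those present is short, and it may be any of them. Origin: centre of its underside, z along the tube to the mouth. May be absent.
- rod_1: Gauge rod, hanging upright in the stand by its flange: steel shaft 13 mm in diameter, 70 mm long, tip tapered; above it an orange flange 28 mm wide, 5 mm thick, then an orange grip 18 mm in diameter, 38 mm tall (113 mm in all). Origin: the tip (lower end), z up to the grip. Fully home, the flange sits on the mouth of the preform, the tip 30 mm above its underside.
- rod_2: Gauge rod, hanging upright in the stand by its flange: steel shaft 13 mm in diameter, 70 mm long, tip tapered; above it an orange flange 28 mm wide, 5 mm thick, then an orange grip 18 mm in diameter, 38 mm tall (113 mm in all). Origin: the tip (lower end), z up to the grip. Fully home, the flange sits on the mouth of the preform, the tip 30 mm above its underside.
- rod_3: Gauge rod, hanging upright in the stand by its flange: steel shaft 13 mm in diameter, 70 mm long, tip tapered; above it an orange flange 28 mm wide, 5 mm thick, then an orange grip 18 mm in diameter, 38 mm tall (113 mm in all). Origin: the tip (lower end), z up to the grip. Fully home, the flange sits on the mouth of the preform, the tip 30 mm above its underside.
- rod_stand: The grey stand for the rods, loose on the bench (1.2 kg): a block 56 x 190 x 74 mm (x, y, z), with three square 19 mm holes right through it in a row along its y, 60 mm apart. Origin: centre of its underside.
- rod_stand_hole0 (a point): Mouth of hole 0 of the stand, level with its top, 74 mm above the bench.
- rod_stand_hole1 (a point): Mouth of hole 1 of the stand, level with its top, 74 mm above the bench.
- rod_stand_hole2 (a point): Mouth of hole 2 of the stand, level with its top, 74 mm above the bench.
- reject_bin: The red open-topped reject bin, loose on the bench: 120 x 130 mm (x, y), 60 mm tall, walls and floor 4 mm. Origin: centre of its underside.
- spare_1: A blue preform, 100 mm tall and 27 mm wide, standing closed end up on the bench; not part of the job. Origin: centre of its underside.
- spare_2: A blue preform, 100 mm tall and 27 mm wide, standing closed end up on the bench; not part of the job. Origin: centre of its underside.
- spare_3: A blue preform, 100 mm tall and 27 mm wide, standing closed end up on the bench; not part of the job. Origin: centre of its underside.
- cap_jar: A small clear jar with a blue lid, 52 mm wide and 60 mm tall; not part of the job. Origin: centre of its underside.
- caliper: A caliper lying flat, 150 mm long, up to 12 mm thick; not part of the job. Origin: underside, middle of its beam.
- loupe: A black round magnifier, 44 mm wide and 28 mm tall; not part of the job. Origin: centre of its underside.
There are look-alikes about, which are no part of the job. Of the things like the reject_bin, leave any that is brown; of the rest the larger one is meant.

How it is judged:
By the outcome, as a careful person would: the job done as asked, in the order asked, and still so for the second after the job is handed in, with the robot touching nothing.
Of pre_a, pre_b only 1 to 2 are there at a start; the rules pass over those that are not, and their reading is None.
At some moment in a run one of reject_bin, rod_stand may be knocked a few centimetres aside while the robot is not near it.
It also fails if it takes over 200 s, if anything falls off the work surface, if the arm or the gripper's body presses on something with over 40 N, if the wrist force passes 120 N, or if a joint passes its speed limit or range.

## Working session

There is one attempt and no reset: what is moved stays moved. The work goes in short steps, Python scripts to look and compute and a shell command to move; the robot and the scene stay as the last step left them, time stands still between calls to the robot, and variables do not carry over. Pictures are saved under pics/ and viewed, at most 14 in all, crops included, and the job is handed in when it is done.

```bash
mkdir -p pics; ls; python3 - <<'E'
from rig import env
import cv2
for n in ("top","side"):
    cv2.imwrite(f"pics/{n}0.png",env.snapshot(n)[:,:,::-1])
    p=env.camera_params(n);print(n,p)
s=env.observe();print(s['clock'],s['ee_pos'],s['eef_rot'],s['ft_force'],s['width'])
E
```

```text
pics
top {'fx': 434.5607729125052, 'fy': 434.5607729125052, 'cx': 320.8497439364529, 'cy': 190.71139490973476, 'dist': array([-0.00683155,  0.        ,  0.        ,  0.        ,  0.        ]), 'R': array([[-0.02895941, -0.99955632, -0.00696509],
       [-0.99138872,  0.02961164, -0.12756002],
       [ 0.12770967,  0.00321105, -0.9918064 ]]), 't': array([0.01464043, 0.46128975, 1.55470302])}
side {'fx': 376.7316209534648, 'fy': 376.7316209534648, 'cx': 318.3669048629317, 'cy': 196.5306042278645, 'dist': array([-0.02066961,  0.        ,  0.        ,  0.        ,  0.        ]), 'R': array([[-0.84245273, -0.538728  , -0.006748  ],
       [-0.26055886,  0.41835586, -0.87010773],
       [ 0.47157446, -0.73126638, -0.49281539]]), 't': array([0.41410414, 0.19168802, 1.12717336])}
0.1 [ 0.21402011 -0.50614516  0.21791537] [ 9.80085498e-01  1.98574339e-01  5.34069581e-06 -8.04658850e-04] [ 0.84097824 -0.54402282 -0.53283893] 1.000874721599665
```

View pics/top0.png

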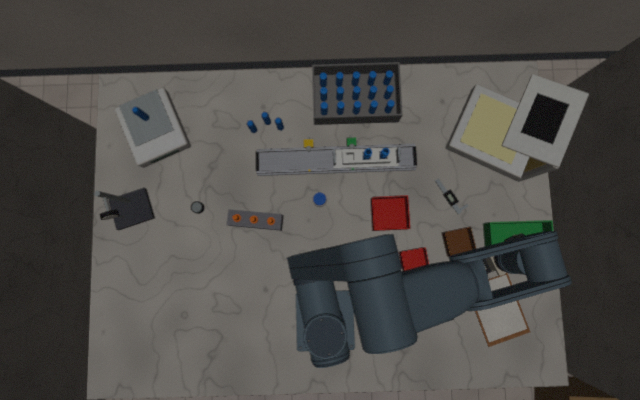

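View pics/side0.png

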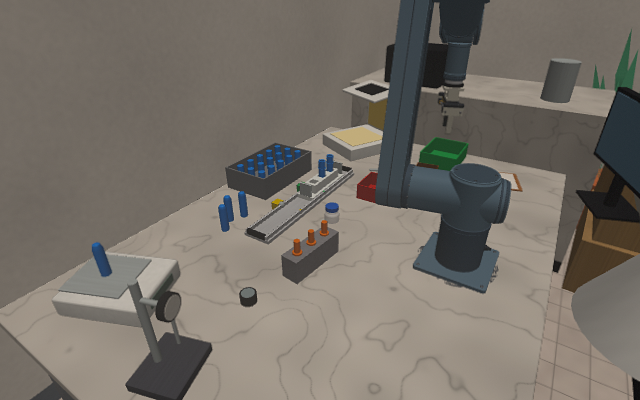

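The top view shows the rail at (256–416, 160), the carrier with two preforms at about (367,154) and (385,153), and the rod stand at (254,220). Bin candidates are large red (390,213), small red (413,259), brown (458,240) and green (518,235). The large red one fits because it is red and bigger than the other red one. I'll confirm it in an enlarged crop.

```bash
cat > h.py <<'E'
from rig import env
import cv2, numpy as np
from scipy.spatial.transform import Rotation as Ro
def ray(p,uv):
    K=np.array([[p['fx'],0,p['cx']],[0,p['fy'],p['cy']],[0,0,1]])
    n=cv2.undistortPoints(np.array([[uv]],float),K,p['dist'])[0,0]
    R=np.array(p['R']);return -R.T@p['t'],R.T@np.array([n[0],n[1],1])
def at(p,uv,z):
    c,d=ray(p,uv);return c+d*(z-c[2])/d[2]
def proj(p,X):
    K=np.array([[p['fx'],0,p['cx']],[0,p['fy'],p['cy']],[0,0,1]])
    return cv2.projectPoints(np.array(X,float).reshape(-1,1,3),cv2.Rodrigues(np.array(p['R']))[0],np.array(p['t']),K,p['dist'])[0][:,0]
def crop(n,x0,y0,x1,y1,k,out,im=None):
    im=env.snapshot(n) if im is None else im
    c=cv2.resize(im[y0:y1,x0:x1],None,fx=k,fy=k,interpolation=cv2.INTER_CUBIC)
    cv2.imwrite("pics/"+out,cv2.convertScaleAbs(c[:,:,::-1],alpha=1.4))
def go(x,y,z,yaw=None):
    """shares for a move from measured pose to target (tool down)"""
    s=env.observe();R=Ro.from_quat(s['eef_rot'])
    d=R.inv().apply(np.array([x,y,z])-s['ee_pos'])/0.15
    tx=R.as_matrix()[:,1];cur=np.degrees(np.arctan2(tx[1],tx[0]))
    out=dict(tr=d.round(3).tolist(),closing_dir_deg=round(cur,2))
    if yaw is not None:
        e=(yaw-cur+90)%180-90; out['spin']=round(-e/90,4)   # tool z down
    return out
E
python3 - <<'E'
from h import *
im=cv2.imread("pics/top0.png")[:,:,::-1]
crop("top",220,130,450,280,3.4,"c1.png",im)
p=env.camera_params("top")
for n,uv,z in [("rod0",(237,218),.117),("rod2",(271,221),.117),("binTL",(372,198),.06),("binBR",(409,229),.06),("railL",(256.5,162),.026),("railR",(416,156),.026),("pre",(367,152),.128),("pre",(384.5,152),.128)]: print(n,at(p,uv,z).round(4))
E
```

```text
rod0 [0.3647 0.2902 0.117 ]
rod2 [0.3511 0.174  0.117 ]
binTL [ 0.426  -0.1805  0.06  ]
binBR [ 0.312  -0.3062  0.06  ]
railL [0.5758 0.2353 0.026 ]
railR [ 0.5805 -0.3534  0.026 ]
pre [ 0.5789 -0.1625  0.128 ]
pre [ 0.577  -0.2229  0.128 ]
```

View pics/c1.png

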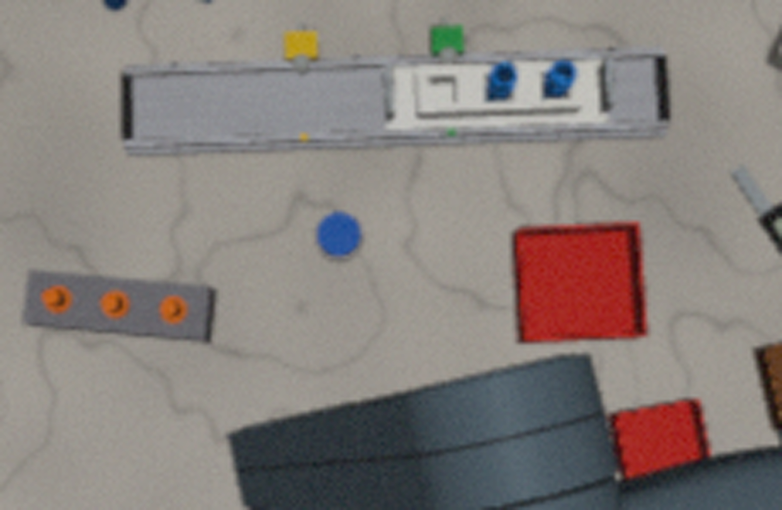

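The enlarged crop confirms it: the large red bin has its centre at about (390,213), and the smaller red one is at (413,259). The preforms fill the centre and rear pockets, and the front pocket (left) is empty. Next I approach the rear of the carrier.

```bash
python3 - <<'E'
from h import *
print(go(.45,-.20,.34,0))
p=env.camera_params("wrist");s=env.observe();R=Ro.from_quat(s['eef_rot'])
c=-np.array(p['R']).T@p['t'];print("cam in tool",R.inv().apply(c-s['ee_pos']),R.inv().apply(np.array(p['R'])[2]),p['fx'],p['cx'],p['cy'])
t=env.camera_params("top")
print("green",at(t,(352,142),.03),at(t,(352.4,168.6),.026),"yellow",at(t,(308.7,143),.03),at(t,(309.5,170),.026))
E
```

```text
{'tr': [2.244, -1.269, -0.811], 'closing_dir_deg': np.float64(-67.09), 'spin': np.float64(-0.7455)}
cam in tool [ 0.0754164  -0.00023817 -0.16627504] [-0.27070464  0.00150135  0.96266128] 317.28191986490003 323.66003091352945 203.18448791004687
green [ 0.63950781 -0.1192937   0.03      ] [ 0.54044723 -0.11723699  0.026     ] yellow [0.64062855 0.04082795 0.03      ] [0.53998816 0.0405768  0.026     ]
```

```bash
python3 -m handwheel '[{"translation":[0.4,-0.22,-0.5],"spin":-0.3,"claw":40},{"translation":[0.8,-0.5,-0.81],"spin":-0.6,"claw":40},{"translation":[1,-0.6,-0.81],"spin":-0.7455,"claw":40},{"translation":[1,-0.6,-0.81],"spin":-0.7455,"claw":40},{"translation":[1,-0.6,-0.81],"spin":-0.7455,"claw":40},{"translation":[1,-0.6,-0.81],"spin":-0.7455,"claw":40},{"translation":[1,-0.6,-0.81],"spin":-0.7455,"claw":40},{"translation":[1,-0.6,-0.81],"spin":-0.7455,"claw":40},{"translation":[1,-0.6,-0.81],"spin":-0.7455,"claw":40},{"translation":[1,-0.6,-0.81],"spin":-0.7455,"claw":40},{"translation":[1,-0.6,-0.81],"spin":-0.7455,"claw":40},{"translation":[1,-0.6,-0.81],"spin":-0.7455,"claw":40}]' 20; python3 - <<'E'
from h import *
print(env.observe()['ee_pos'],env.observe()['ft_force']);print(go(.50,-.15,.34,0))
E
```

```text
clock: 1.1
ee_pos: [0.3172, -0.3652, 0.3398]
eef_rot: [0.708, 0.706, 0.0, -0.0]
ft_force: [0.7, 0.2, -0.8]
width: 0.43
grip_force: 0.0
[ 0.3171885  -0.36515777  0.33984521] [ 0.72581791  0.16350412 -0.78324543]
{'tr': [1.437, 1.216, -0.0], 'closing_dir_deg': np.float64(-0.1), 'spin': np.float64(-0.0011)}
```

```bash
python3 -m handwheel '[{"translation":[1,1,0],"spin":0,"claw":0},{"translation":[1,1,0],"spin":0,"claw":0},{"translation":[1,1,0],"spin":0,"claw":0},{"translation":[1,1,0],"spin":0,"claw":0},{"translation":[1,1,0],"spin":0,"claw":0},{"translation":[1,1,0],"spin":0,"claw":0},{"translation":[1,1,0],"spin":0,"claw":0},{"translation":[1,1,0],"spin":0,"claw":0},{"translation":[1,1,0],"spin":0,"claw":0},{"translation":[1,1,0],"spin":0,"claw":0}]'; python3 - <<'E'
from h import *
print(go(.50,-.15,.34,0))
p=env.camera_params("wrist");im=env.snapshot("wrist");np.savez("w1.npz",im=im,**p)
cv2.imwrite("pics/w1.png",cv2.convertScaleAbs(im[:,:,::-1],alpha=1.4))
E
```

```text
clock: 1.93
ee_pos: [0.4663, -0.2166, 0.3401]
eef_rot: [0.708, 0.706, -0.0, -0.0]
ft_force: [-1.2, 0.4, 0.3]
width: 0.006
grip_force: 0.0
{'tr': [0.445, 0.223, 0.001], 'closing_dir_deg': np.float64(-0.15), 'spin': np.float64(-0.0017)}
```

View pics/w1.png

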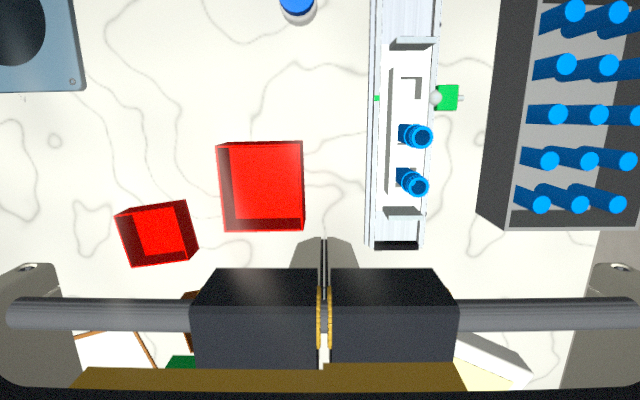

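The wrist view shows the preform mouths at (419,134) and (416,184), the carrier's rear plate top at about (403,213), the green block at (447,97), and the large bin's corners at (218,142), (303,141), (305,231) and (223,231).

```bash
python3 - <<'E'
from h import *
d=np.load("w1.npz");p={k:(d[k] if d[k].ndim else float(d[k])) for k in d if k!='im'}
for n,uv,z in [("m0",(419.5,134),.128),("m1",(416.5,184.5),.128),("platerearL",(384,219),.078),("platerearR",(424,219),.078),("platefrontL",(389,38.5),.078),("platefrontR",(439,37.5),.078),("green blk",(447,97),.03),("gmark",(377,97),.026),("walltopL far",(370,20),.026),("walltopL near",(366,240),.026),
 ("bin",(218,142),.06),("bin",(303,141),.06),("bin",(305,231),.06),("bin",(223,231),.06)]: print(n,at(p,uv,z).round(4))
print(go(.577,-.33,.16,0))
im=d['im'];crop("w",355,20,475,260,2.5,"w1c.png",im)
E
```

```text
m0 [ 0.5792 -0.1639  0.128 ]
m1 [ 0.5802 -0.2245  0.128 ]
platerearL [ 0.5527 -0.2858  0.078 ]
platerearR [ 0.61   -0.2859  0.078 ]
platefrontL [ 0.5477 -0.051   0.078 ]
platefrontR [ 0.6097 -0.0494  0.078 ]
green blk [ 0.6442 -0.1175  0.03  ]
gmark [ 0.5439 -0.1177  0.026 ]
walltopL far [ 0.5304 -0.0168  0.026 ]
walltopL near [ 0.5356 -0.3393  0.026 ]
bin [ 0.3197 -0.1785  0.06  ]
bin [ 0.4382 -0.1776  0.06  ]
bin [ 0.4387 -0.3106  0.06  ]
bin [ 0.3152 -0.3106  0.06  ]
{'tr': [-0.753, 0.74, 1.201], 'closing_dir_deg': np.float64(-0.16), 'spin': np.float64(-0.0018)}
```

View pics/w1c.png

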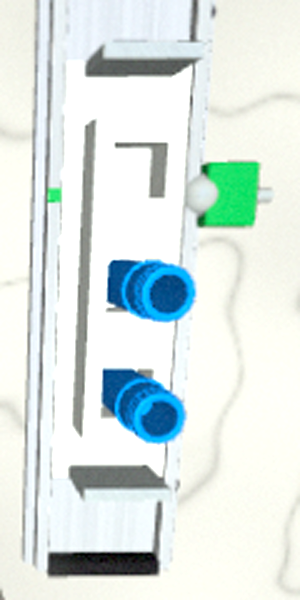

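```bash
python3 -m handwheel '[{"translation":[-0.7,0.75,0.93],"spin":0.005,"claw":0},{"translation":[-0.7,0.75,0.93],"spin":0.005,"claw":0},{"translation":[-0.7,0.75,0.93],"spin":0.005,"claw":0},{"translation":[-0.7,0.75,0.93],"spin":0.005,"claw":0},{"translation":[-0.7,0.75,0.93],"spin":0.005,"claw":0},{"translation":[-0.7,0.75,0.93],"spin":0.005,"claw":0},{"translation":[-0.7,0.75,0.93],"spin":0.005,"claw":0},{"translation":[-0.7,0.75,0.93],"spin":0.005,"claw":0}]'; python3 - <<'E'
from h import *
print(go(.58,-.320,.052));print(go(.58,-.245,.052))
E
```

```text
clock: 2.65
ee_pos: [0.579, -0.3211, 0.2009]
eef_rot: [0.71, 0.704, -0.0, -0.0]
ft_force: [0.4, -0.7, 1.1]
width: 0.009
grip_force: 0.0
{'tr': [0.007, 0.007, 0.992], 'closing_dir_deg': np.float64(-0.54)}
{'tr': [0.507, 0.002, 0.993], 'closing_dir_deg': np.float64(-0.54)}
```

```bash
python3 -m handwheel '[{"translation":[0,0,0.25],"spin":-0.012,"claw":0},{"translation":[0,0,0.5],"spin":-0.012,"claw":0},{"translation":[0,0,0.75],"spin":-0.012,"claw":0},{"translation":[0,0,0.99],"spin":-0.012,"claw":0},{"translation":[0,0,0.99],"spin":-0.012,"claw":0},{"translation":[0.1,0,0.99],"spin":-0.012,"claw":0},{"translation":[0.14,0,0.99],"spin":-0.012,"claw":0},{"translation":[0.18,0,0.99],"spin":-0.012,"claw":0},{"translation":[0.21,0,0.99],"spin":-0.012,"claw":0},{"translation":[0.24,0,0.99],"spin":-0.012,"claw":0},{"translation":[0.27,0,0.99],"spin":-0.012,"claw":0},{"translation":[0.3,0,0.99],"spin":-0.012,"claw":0},{"translation":[0.33,0,0.99],"spin":-0.012,"claw":0},{"translation":[0.36,0,0.99],"spin":-0.012,"claw":0},{"translation":[0.39,0,0.99],"spin":-0.012,"claw":0},{"translation":[0.42,0,0.99],"spin":-0.012,"claw":0},{"translation":[0.42,0,0.99],"spin":-0.012,"claw":0}]'; python3 - <<'E'
from h import *
print(go(.58,-.245,.052))
p=env.camera_params("wrist");im=env.snapshot("wrist");np.savez("w2.npz",im=im,**p)
cv2.imwrite("pics/w2.png",cv2.convertScaleAbs(im[:,:,::-1],alpha=1.4))
E
```

```text
clock: 4.07
ee_pos: [0.5821, -0.2585, 0.056]
eef_rot: [0.703, 0.711, 0.0, 0.004]
ft_force: [-0.1, -3.2, 2.4]
width: 0.004
grip_force: 1.6
{'tr': [0.09, -0.013, 0.026], 'closing_dir_deg': np.float64(0.67)}
```

View pics/w2.png

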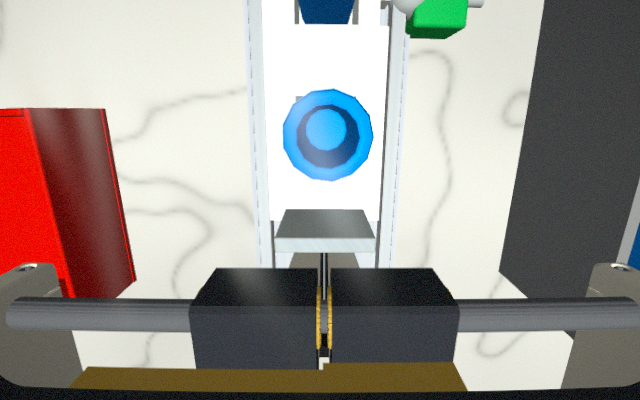

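The carrier is being pushed squarely (plate top edge at (325,240), preform at (327,133)), with a force of about 3 N. I continue slowly to the click.

```bash
python3 -m handwheel '[{"translation":[0.02,0,0],"spin":0,"claw":0},{"translation":[0.03,0,0],"spin":0,"claw":0},{"translation":[0.04,0,0],"spin":0,"claw":0},{"translation":[0.05,0,0],"spin":0,"claw":0},{"translation":[0.06,0,0],"spin":0,"claw":0},{"translation":[0.06,0,0],"spin":0,"claw":0}]';python3 -m handwheel '[{"translation":[0.01,0,0],"spin":0,"claw":0},{"translation":[0.02,0,0],"spin":0,"claw":0},{"translation":[0.02,0,0],"spin":0,"claw":0}]'; python3 - <<'E'
from h import *
t=env.camera_params("top");im=env.snapshot("top");np.savez("t2.npz",im=im)
crop("top",300,130,430,190,6,"t2.png",im)
E
```

```text
clock: 4.62
ee_pos: [0.5814, -0.2488, 0.0539]
eef_rot: [0.703, 0.711, 0.001, 0.002]
ft_force: [0.2, -3.4, 2.3]
width: 0.006
grip_force: 1.4
clock: 4.87
ee_pos: [0.581, -0.2466, 0.0533]
eef_rot: [0.703, 0.711, -0.0, 0.002]
ft_force: [0.2, -5.9, 4.1]
width: 0.004
grip_force: 3.1
```

View pics/t2.png

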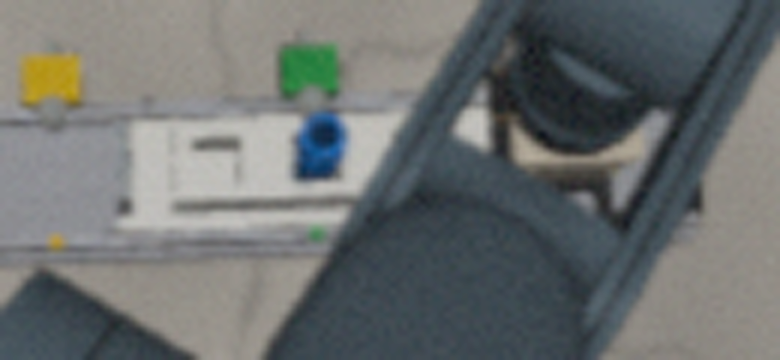

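The middle preform is at crop (322,135), next to the green block at (311,70), so the carrier is close to the detent. The force is rising. I creep on.

```bash
for i in 1; do python3 -m handwheel '[{"translation":[0.01,0,0],"spin":0,"claw":0},{"translation":[0.01,0,0],"spin":0,"claw":0}]';python3 -m handwheel '[{"translation":[0.01,0,0],"spin":0,"claw":0},{"translation":[0.01,0,0],"spin":0,"claw":0}]';python3 -m handwheel '[{"translation":[0.01,0,0],"spin":0,"claw":0},{"translation":[0.01,0,0],"spin":0,"claw":0}]'; done | grep -E "ee_pos|ft_f"
```

```text
ee_pos: [0.581, -0.2454, 0.0533]
ft_force: [1.1, -7.2, 4.8]
ee_pos: [0.581, -0.2439, 0.0533]
ft_force: [1.0, -5.9, 5.0]
ee_pos: [0.581, -0.2423, 0.0533]
ft_force: [1.3, -5.9, 4.7]
```

```bash
cat >> h.py <<'E'
def blue(im,y0=60,y1=200,x0=240,x1=420):
    m=(im[...,2].astype(int)-im[...,0]>70).astype(np.uint8)
    k=np.zeros_like(m);k[y0:y1,x0:x1]=m[y0:y1,x0:x1]
    n,l,st,c=cv2.connectedComponentsWithStats(k);i=1+np.argmax(st[1:,4]);a=st[i]
    return (a[0]+a[2]/2,a[1]+a[3]/2),a
E
python3 - <<'E'
from h import *
d=np.load("w2.npz");p={k:(d[k] if d[k].ndim else float(d[k])) for k in d if k!='im'}
c,a=blue(d['im']);print(c,a,at(p,c,.128))
p=env.camera_params("wrist");im=env.snapshot("wrist");np.savez("w3.npz",im=im,**p)
c,a=blue(im);print(c,a,at(p,c,.128))
t=env.camera_params("top");print(proj(t,[[.579,-.1176,.128]]));im=env.snapshot("top")
c,a=blue(im,145,165,340,380);print(c,a)
c,a=blue(np.load("t2.npz")['im'],145,165,340,380);print(c,a)
E
```

```text
(np.float64(328.0), np.float64(134.5)) [ 283   88   90   93 5376] [ 0.58232828 -0.18842229  0.128     ]
(np.float64(330.5), np.float64(135.0)) [ 284   87   93   96 5714] [ 0.58215051 -0.17229488  0.128     ]
[[353.99746999 152.35252468]]
(np.float64(352.0), np.float64(154.5)) [349 152   6   5  13]
(np.float64(353.5), np.float64(155.5)) [350 153   7   5  14]
```

```bash
python3 - <<'E'
from h import *
a=np.load("w3.npz")['im'][0:260,230:490];b=env.snapshot("top")[130:190,310:370]
a=cv2.resize(a,None,fx=2,fy=2);b=cv2.resize(b,(270,270),interpolation=cv2.INTER_CUBIC)
o=np.zeros((520,800,3),np.uint8);o[:,:520]=a;o[:270,525:795]=b
cv2.imwrite("pics/w3.png",cv2.convertScaleAbs(o[:,:,::-1],alpha=1.2))
E
```

```text
(no output)
```

View pics/w3.png

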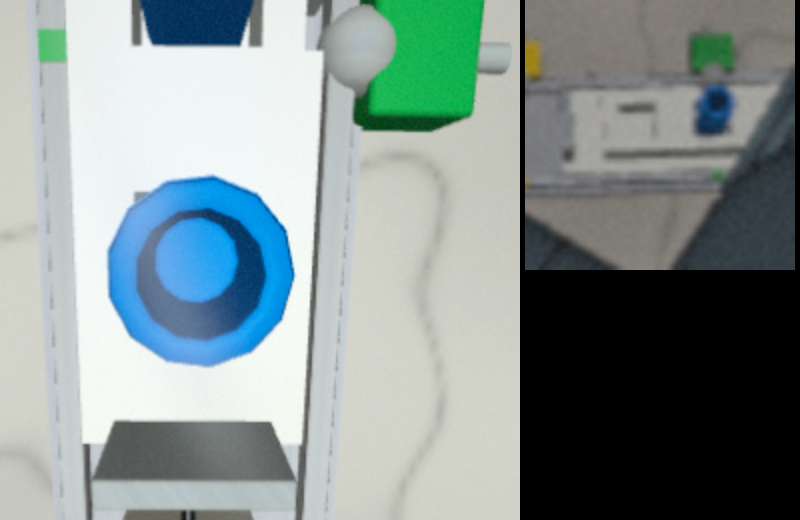

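```bash
python3 - <<'E'
from h import *
for f,l in (("w3.npz",((256,22.5,.026),(411,23,.03),(438,59,.03))),):
  d=np.load(f);p={k:(d[k] if d[k].ndim else float(d[k])) for k in d if k!='im'}
  for u,v,z in l: print(at(p,(u,v),z).round(4))
  c,a=blue(d['im']);print(at(p,c,.128), at(p,(330,242),.078),at(p,(330,254),.078))
d=np.load("w1.npz");p={k:(d[k] if d[k].ndim else float(d[k])) for k in d if k!='im'}
im=d['im'].astype(int);g=(im[...,1]-np.maximum(im[...,0],im[...,2])>60)
for x0,x1 in((368,388),(430,465)):
  v,u=np.nonzero(g[80:120,x0:x1]);print(u.min()+x0,u.max()+x0,v.min()+80,v.max()+80)
  print(at(p,((u.min()+u.max())/2+x0,(v.min()+v.max())/2+80),.026 if x0<400 else .03))
E
python3 -m handwheel '[{"translation":[-0.1,0,0],"spin":0,"claw":0},{"translation":[-0.1,0,0],"spin":0,"claw":0},{"translation":[-0.1,0,0],"spin":0,"claw":0},{"translation":[-0.1,0,0],"spin":0,"claw":0}]'
python3 - <<'E'
from h import *
p=env.camera_params("wrist");im=env.snapshot("wrist");np.savez("w4.npz",im=im,**p)
c,a=blue(im,60,250);print(c,a,at(p,c,.128))
E
```

```text
[ 0.5426 -0.1184  0.026 ]
[ 0.6271 -0.1185  0.03  ]
[ 0.6436 -0.1363  0.03  ]
[ 0.58215051 -0.17229488  0.128     ] [ 0.58407637 -0.22597838  0.078     ] [ 0.58418893 -0.23226871  0.078     ]
374 378 96 100
[ 0.54252276 -0.11911548  0.026     ]
437 457 85 109
[ 0.64417171 -0.1174553   0.03      ]
clock: 5.9
ee_pos: [0.5795, -0.2551, 0.0513]
eef_rot: [0.703, 0.711, 0.0, -0.001]
ft_force: [0.2, 0.3, -0.3]
width: 0.004
grip_force: 0.0
(np.float64(336.0), np.float64(100.0)) [ 287   60   98   80 5738] [ 0.58223261 -0.17608995  0.128     ]
```

```bash
python3 - <<'E'
from h import *
d=np.load("w4.npz");p={k:(d[k] if d[k].ndim else float(d[k])) for k in d if k!='im'}
c,a=blue(d['im'],25,200);print(c,a,at(p,c,.128))
s=env.observe();print(s['ee_pos'])
E
```

```text
(np.float64(336.0), np.float64(87.5)) [ 287   35   98  105 7120] [ 0.58216373 -0.17288505  0.128     ]
[ 0.57957031 -0.25503245  0.05139375]
```

The carrier sits about 6 mm past the green station: its origin is near y = -0.1125 and the station is at -0.118. I go round to the front plate and nudge it back.

```bash
python3 -m handwheel '[{"translation":[-0.05,0,-0.3],"spin":0,"claw":0},{"translation":[-0.05,0,-0.6],"spin":0,"claw":0},{"translation":[-0.05,0,-1],"spin":0,"claw":0},{"translation":[-0.05,0,-1],"spin":0,"claw":0},{"translation":[0.2,0,-1],"spin":0,"claw":0},{"translation":[0.5,0,-1],"spin":0,"claw":0},{"translation":[1,0,-1],"spin":0,"claw":0},{"translation":[1,0,-1],"spin":0,"claw":0},{"translation":[1,0,-1],"spin":0,"claw":0},{"translation":[1,0,-1],"spin":0,"claw":0}]';python3 -m handwheel '[{"translation":[0.3,0,0],"spin":0,"claw":0},{"translation":[0.6,0,0],"spin":0,"claw":0},{"translation":[0.97,0,0],"spin":0,"claw":0},{"translation":[0.97,0,0],"spin":0,"claw":0},{"translation":[0.97,0,0],"spin":0,"claw":0},{"translation":[0.97,0,0],"spin":0,"claw":0}]'; python3 - <<'E'
from h import *
print(go(.577,.032,.054,.6))
E
```

```text
clock: 6.78
ee_pos: [0.5782, -0.1032, 0.2022]
eef_rot: [0.702, 0.712, -0.0, -0.0]
ft_force: [-0.2, 0.3, -0.2]
width: 0.003
grip_force: 0.0
clock: 7.28
ee_pos: [0.5771, 0.0396, 0.2019]
eef_rot: [0.703, 0.712, -0.0, 0.0]
ft_force: [-0.3, 0.0, 0.4]
width: 0.003
grip_force: 0.0
{'tr': [-0.05, -0.001, 0.986], 'closing_dir_deg': np.float64(0.72), 'spin': np.float64(0.0014)}
```

```bash
python3 -m handwheel '[{"translation":[-0.03,0,0.3],"spin":0,"claw":0},{"translation":[-0.03,0,0.6],"spin":0,"claw":0},{"translation":[-0.03,0,0.98],"spin":0,"claw":0},{"translation":[-0.03,0,0.98],"spin":0,"claw":0},{"translation":[-0.03,0,0.98],"spin":0,"claw":0},{"translation":[-0.05,0,0.98],"spin":0,"claw":0},{"translation":[-0.08,0,0.98],"spin":0,"claw":0},{"translation":[-0.11,0,0.98],"spin":0,"claw":0},{"translation":[-0.13,0,0.98],"spin":0,"claw":0},{"translation":[-0.13,0,0.98],"spin":0,"claw":0}]' | grep -E "ee_pos|ft_f"; python3 -m handwheel '[{"translation":[-0.01,0,0],"spin":0,"claw":0},{"translation":[-0.01,0,0],"spin":0,"claw":0}]' | grep -E "ee_pos|ft_f";python3 -m handwheel '[{"translation":[-0.01,0,0],"spin":0,"claw":0},{"translation":[-0.01,0,0],"spin":0,"claw":0}]' | grep -E "ee_pos|ft_f";python3 -m handwheel '[{"translation":[-0.01,0,0],"spin":0,"claw":0},{"translation":[-0.01,0,0],"spin":0,"claw":0}]' | grep -E "ee_pos|ft_f"
```

```text
ee_pos: [0.5785, 0.0189, 0.057]
ft_force: [0.6, 0.9, 0.1]
ee_pos: [0.5775, 0.0184, 0.0559]
ft_force: [0.5, -0.6, -0.1]
ee_pos: [0.5772, 0.0171, 0.0553]
ft_force: [0.1, -0.1, 0.1]
ee_pos: [0.5771, 0.016, 0.0551]
ft_force: [-0.1, 1.0, 1.5]
```

```bash
python3 -m handwheel '[{"translation":[-0.007,0,0],"spin":0,"claw":0},{"translation":[-0.007,0,0],"spin":0,"claw":0}]' | grep -E "ee_pos|ft_f";python3 -m handwheel '[{"translation":[-0.007,0,0],"spin":0,"claw":0},{"translation":[-0.007,0,0],"spin":0,"claw":0}]' | grep -E "ee_pos|ft_f";python3 -m handwheel '[{"translation":[-0.007,0,0],"spin":0,"claw":0},{"translation":[-0.007,0,0],"spin":0,"claw":0}]' | grep -E "ee_pos|ft_f"
```

```text
ee_pos: [0.5772, 0.0151, 0.0552]
ft_force: [0.6, 2.5, 0.7]
ee_pos: [0.5772, 0.0135, 0.0552]
ft_force: [-0.8, 1.6, 2.2]
ee_pos: [0.5772, 0.0121, 0.0551]
ft_force: [0.6, 1.4, 1.0]
```

```bash
python3 -m handwheel '[{"translation":[-0.005,0,0],"spin":0,"claw":0},{"translation":[-0.005,0,0],"spin":0,"claw":0}]' | grep -E "ee_pos|ft_f";python3 -m handwheel '[{"translation":[-0.005,0,0],"spin":0,"claw":0},{"translation":[-0.005,0,0],"spin":0,"claw":0}]' | grep -E "ee_pos|ft_f"
python3 - <<'E'
from h import *
p=env.camera_params("wrist");im=env.snapshot("wrist");np.savez("w5.npz",im=im,**p)
im=im.astype(int)
g=(im[...,1]-np.maximum(im[...,0],im[...,2])>60).astype(np.uint8)
n,l,st,c=cv2.connectedComponentsWithStats(g)
for i in range(1,n):
  if st[i,4]>8: print("green",st[i],at(p,c[i],.026).round(4))
m=(im[...,2]-im[...,0]>70).astype(np.uint8);n,l,st,c=cv2.connectedComponentsWithStats(m)
for i in range(1,n):
  if st[i,4]>100: print("blue",st[i],at(p,(st[i,0]+st[i,2]/2,st[i,1]+st[i,3]/2),.128).round(4))
t=env.camera_params("top");im=env.snapshot("top");np.savez("t5.npz",im=im)
E
```

```text
ee_pos: [0.5772, 0.0114, 0.0551]
ft_force: [-1.7, 1.8, 1.5]
ee_pos: [0.5772, 0.011, 0.0551]
ft_force: [-0.1, 3.0, 0.8]
blue [ 524    0   65   37 1030] [0.6391 0.1127 0.128 ]
blue [  30  220   78   74 3977] [0.4933 0.0407 0.128 ]
```

```bash
python3 -m handwheel '[{"translation":[0.05,0,0],"spin":0,"claw":0},{"translation":[0.08,0,-0.2],"spin":0,"claw":40},{"translation":[0.08,0,-0.5],"spin":0,"claw":40},{"translation":[0.08,0,-1],"spin":0,"claw":40},{"translation":[0.08,0,-1],"spin":0,"claw":40},{"translation":[0.08,0,-1],"spin":0,"claw":40},{"translation":[-0.5,0,-1],"spin":0,"claw":40},{"translation":[-1,0,-1],"spin":0,"claw":40},{"translation":[-1,0,-1],"spin":0,"claw":40},{"translation":[-1,0,-1],"spin":0,"claw":40},{"translation":[-1,0,-1],"spin":0,"claw":40},{"translation":[-1,0,-1],"spin":0,"claw":40}]' | grep ee_pos;python3 -m handwheel '[{"translation":[-0.5,0,-0.4],"spin":0,"claw":40},{"translation":[-0.5,0,-0.8],"spin":0,"claw":40},{"translation":[-0.5,0,-0.8],"spin":0,"claw":40},{"translation":[-0.5,0,-0.8],"spin":0,"claw":40},{"translation":[-0.5,0,-0.8],"spin":0,"claw":40},{"translation":[-0.5,0,-0.8],"spin":0,"claw":40},{"translation":[-0.5,0,-0.8],"spin":0,"claw":40}]' | grep ee_pos
python3 - <<'E'
from h import *
p=env.camera_params("wrist");im=env.snapshot("wrist");np.savez("w6.npz",im=im,**p)
cv2.imwrite("pics/w6.png",cv2.convertScaleAbs(im[:,:,::-1],alpha=1.2))
im=im.astype(int)
g=(im[...,1]-np.maximum(im[...,0],im[...,2])>60).astype(np.uint8)
n,l,st,c=cv2.connectedComponentsWithStats(g)
for i in range(1,n):
  if st[i,4]>8: print("green",st[i],at(p,(st[i,0]+st[i,2]/2,st[i,1]+st[i,3]/2),.026).round(4))
m=(im[...,2]-im[...,0]>70).astype(np.uint8);n,l,st,c=cv2.connectedComponentsWithStats(m)
for i in range(1,n):
  if st[i,4]>200: print("blue",st[i],at(p,(st[i,0]+st[i,2]/2,st[i,1]+st[i,3]/2),.128).round(4))
E
```

```text
ee_pos: [0.5787, -0.1411, 0.2045]
ee_pos: [0.5795, -0.2122, 0.3237]
green [361  88  22  27 528] [ 0.6458 -0.1186  0.026 ]
blue [188   0  35  14 319] [ 0.4559 -0.0314  0.128 ]
blue [ 454    0  142   42 3590] [ 0.7872 -0.0384  0.128 ]
blue [ 449   56  136   31 2933] [ 0.7865 -0.0882  0.128 ]
blue [315  84  25  28 505] [ 0.5825 -0.1197  0.128 ]
blue [ 445  109  130   24 2471] [ 0.7871 -0.1402  0.128 ]
blue [315 137  24  27 417] [ 0.5829 -0.1766  0.128 ]
blue [ 441  151  125   29 2425] [ 0.7877 -0.1904  0.128 ]
blue [436 191  39  33 718] [ 0.7377 -0.2418  0.128 ]
blue [ 470  191   86   34 1717] [ 0.808  -0.2415  0.128 ]
```

View pics/w6.png

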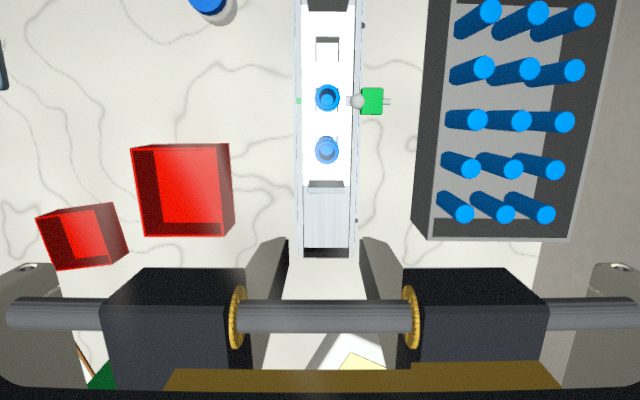

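The carrier is aligned with green: mouths at (327,98) and (327,150), green block at (372,101), pocket estimate -0.118 against station -0.1186. Next, the rod stand.

```bash
python3 -m handwheel '[{"translation":[1,-0.6,0],"spin":0,"claw":40},{"translation":[1,-0.6,0],"spin":0,"claw":40},{"translation":[1,-0.6,0],"spin":0,"claw":40},{"translation":[1,-0.6,0],"spin":0,"claw":40},{"translation":[1,-0.6,0],"spin":0,"claw":40},{"translation":[1,-0.6,0],"spin":0,"claw":40}]' | grep ee_pos;python3 -m handwheel '[{"translation":[1,-0.6,0],"spin":0,"claw":40},{"translation":[1,-0.6,0],"spin":0,"claw":40},{"translation":[1,-0.6,0],"spin":0,"claw":40},{"translation":[1,-0.6,0],"spin":0,"claw":40},{"translation":[1,-0.6,0],"spin":0,"claw":40},{"translation":[1,-0.6,0],"spin":0,"claw":40}]' | grep ee_pos;python3 -m handwheel '[{"translation":[0.4,-0.27,0.5],"spin":0,"claw":40},{"translation":[0.4,-0.27,0.5],"spin":0,"claw":40},{"translation":[0.4,-0.27,0.5],"spin":0,"claw":40},{"translation":[0.4,-0.27,0.5],"spin":0,"claw":40},{"translation":[0.4,-0.27,0.5],"spin":0,"claw":40},{"translation":[0.4,-0.27,0.5],"spin":0,"claw":40}]' | grep ee_pos
cat >> h.py <<'E'
def blobs(m,amin):
    n,l,st,c=cv2.connectedComponentsWithStats(m.astype(np.uint8))
    return [(st[i],(st[i,0]+(st[i,2]-1)/2,st[i,1]+(st[i,3]-1)/2)) for i in range(1,n) if st[i,4]>amin]
def rods(im,p,z,amin=100):
    im=im.astype(int);o=(im[...,0]-im[...,2]>80)&(im[...,1]>60)&(im[...,1]<190)
    o[240:]=0
    return blobs(o,amin)
E
python3 - <<'E'
from h import *
p=env.camera_params("wrist");im=env.snapshot("wrist");np.savez("w7.npz",im=im,**p)
cv2.imwrite("pics/w7.png",cv2.convertScaleAbs(im[:,:,::-1],alpha=1.2))
for st,c in rods(im,p,.117): print(st,c,at(p,c,.117).round(4))
E
```

```text
ee_pos: [0.4862, -0.0617, 0.3246]
ee_pos: [0.3959, 0.0854, 0.3249]
ee_pos: [0.3574, 0.1424, 0.2508]
[324   6  29  38 680] (np.float64(338.0), np.float64(24.5)) [0.3686 0.2921 0.117 ]
[317  78  27  29 614] (np.float64(330.0), np.float64(92.0)) [0.3626 0.2368 0.117 ]
[310 139  26  26 492] (np.float64(322.5), np.float64(151.5)) [0.3565 0.1835 0.117 ]
```

View pics/w7.png

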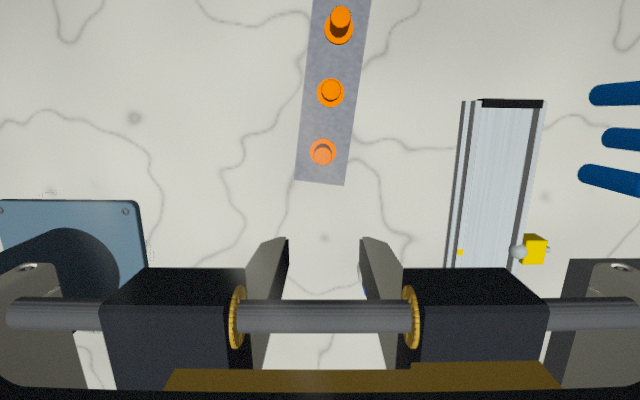

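```bash
python3 -m handwheel '[{"translation":[0.1,0,0.3],"spin":0,"claw":45},{"translation":[0.24,-0.01,0.6],"spin":0,"claw":45},{"translation":[0.24,-0.01,0.6],"spin":0,"claw":45},{"translation":[0.24,-0.01,0.6],"spin":0,"claw":45},{"translation":[0.24,-0.01,0.6],"spin":0,"claw":45},{"translation":[0.24,-0.01,0.6],"spin":0,"claw":45},{"translation":[0.24,-0.01,0.6],"spin":0,"claw":45}]'
python3 - <<'E'
from h import *
p=env.camera_params("wrist");im=env.snapshot("wrist");np.savez("w8.npz",im=im,**p)
cv2.imwrite("pics/w8.png",cv2.convertScaleAbs(im[:,:,::-1],alpha=1.2))
s=env.observe();print(proj(p,[s['ee_pos']]),s['ee_pos'])
E
```

```text
clock: 13.32
ee_pos: [0.3554, 0.1791, 0.1619]
eef_rot: [0.704, 0.711, 0.001, 0.001]
ft_force: [0.3, -0.3, 0.7]
width: 0.483
grip_force: 0.0
[[322.60807553 251.17458585]] [0.35508991 0.17920968 0.1617939 ]
```

View pics/w8.png

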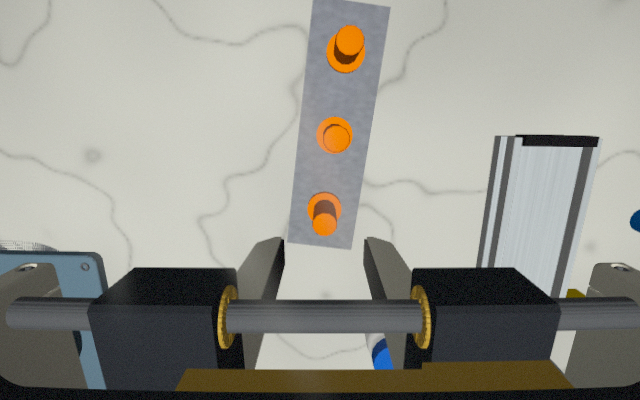

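The near rod's grip top is at (324,224), the middle one at (337,138) and the far one at (349,41).

```bash
python3 - <<'E'
from h import *
d=np.load("w8.npz");p={k:(d[k] if d[k].ndim else float(d[k])) for k in d if k!='im'}
for c in ((324,224),(337,138),(349,41)): print(at(p,c,.117).round(4))
hsv=cv2.cvtColor(d['im'],cv2.COLOR_RGB2HSV)
# grip-top discs: brightest orange
im=d['im'].astype(int);m=(im[...,0]>200)&(im[...,2]<60)&(im[...,1]>80)
m[240:]=0
for st,c in blobs(m,60): print(st,c)
E
```

```text
[0.3561 0.1797 0.117 ]
[0.3639 0.2394 0.117 ]
[0.37   0.2979 0.117 ]
[328  45  34  27 228] (np.float64(344.5), np.float64(58.0))
[323 117  29  19 155] (np.float64(337.0), np.float64(126.0))
[326 127  22  17 185] (np.float64(336.5), np.float64(135.0))
```

```bash
python3 -m handwheel '[{"translation":[0.003,0.005,0.2],"spin":0,"claw":45},{"translation":[0.003,0.005,0.4],"spin":0,"claw":45},{"translation":[0.003,0.005,0.515],"spin":0,"claw":45},{"translation":[0.003,0.005,0.515],"spin":0,"claw":45},{"translation":[0.003,0.005,0.515],"spin":0,"claw":45},{"translation":[0.003,0.005,0.515],"spin":0,"claw":0},{"translation":[0.003,0.005,0.515],"spin":0,"claw":0},{"translation":[0.003,0.005,0.515],"spin":0,"claw":0},{"translation":[0.003,0.005,0.515],"spin":0,"claw":0},{"translation":[0.003,0.005,0.515],"spin":0,"claw":0},{"translation":[0.003,0.005,0.515],"spin":0,"claw":0}]' 30;  python3 -m handwheel '[{"translation":[0,0,-0.25],"spin":0,"claw":0},{"translation":[0,0,-0.5],"spin":0,"claw":0},{"translation":[0,0,-0.75],"spin":0,"claw":0},{"translation":[0,0,-1],"spin":0,"claw":0},{"translation":[0,0,-1],"spin":0,"claw":0},{"translation":[0,0,-1],"spin":0,"claw":0},{"translation":[0,0,-1],"spin":0,"claw":0}]'
```

```text
clock: 14.28
ee_pos: [0.3548, 0.1801, 0.0836]
eef_rot: [0.703, 0.711, 0.001, 0.0]
ft_force: [-0.3, -1.0, 6.0]
width: 0.184
grip_force: 30.0
clock: 14.87
ee_pos: [0.3535, 0.1799, 0.2322]
eef_rot: [0.703, 0.711, -0.0, -0.0]
ft_force: [0.4, 1.2, -1.3]
width: 0.192
grip_force: 30.0
```

```bash
python3 -m handwheel '[{"translation":[-0.3,0.25,-0.2],"spin":0,"claw":0},{"translation":[-0.6,0.5,-0.2],"spin":0,"claw":0},{"translation":[-0.8,0.7,-0.2],"spin":0,"claw":0},{"translation":[-1,0.76,-0.2],"spin":0,"claw":0},{"translation":[-1,0.76,-0.2],"spin":0,"claw":0},{"translation":[-1,0.76,-0.2],"spin":0,"claw":0},{"translation":[-1,0.76,-0.2],"spin":0,"claw":0}]' | grep ee_pos;python3 -m handwheel '[{"translation":[-0.3,0.25,0],"spin":0,"claw":0},{"translation":[-0.6,0.5,0],"spin":0,"claw":0},{"translation":[-0.8,0.7,0],"spin":0,"claw":0},{"translation":[-0.98,0.75,0],"spin":0,"claw":0},{"translation":[-0.98,0.75,0],"spin":0,"claw":0},{"translation":[-0.98,0.75,0],"spin":0,"claw":0},{"translation":[-0.98,0.75,0],"spin":0,"claw":0},{"translation":[-0.98,0.75,0],"spin":0,"claw":0}]' | grep ee_pos
python3 - <<'E'
from h import *
p=env.camera_params("wrist");im=env.snapshot("wrist");np.savez("w9.npz",im=im,**p)
s=env.observe();print(go(.581,-.118,.24,0.6));print("tip px",proj(p,[s['ee_pos']-[0,0,.0796],[.581,-.118,.128],[.581,-.178,.128]]))
i2=im.astype(int);m=(i2[...,2]-i2[...,0]>70)
for st,c in blobs(m,200):
  if 250<c[0]<420: print(st,c,at(p,c,.128).round(4))
cv2.imwrite("pics/w9.png",cv2.convertScaleAbs(cv2.resize(im[60:330,220:430],None,fx=2.2,fy=2.2)[:,:,::-1],alpha=1.1))
E
```

```text
ee_pos: [0.4692, 0.0302, 0.2603]
ee_pos: [0.5828, -0.1125, 0.2618]
{'tr': [-0.038, -0.013, 0.149], 'closing_dir_deg': np.float64(0.73), 'spin': np.float64(0.0014)}
tip px [[323.59123643 210.59434182]
 [321.692157   199.70090052]
 [321.00337794 255.85058116]]
[309 180  28  31 345] (np.float64(322.5), np.float64(195.0)) [ 0.5817 -0.1132  0.128 ]
```

View pics/w9.png

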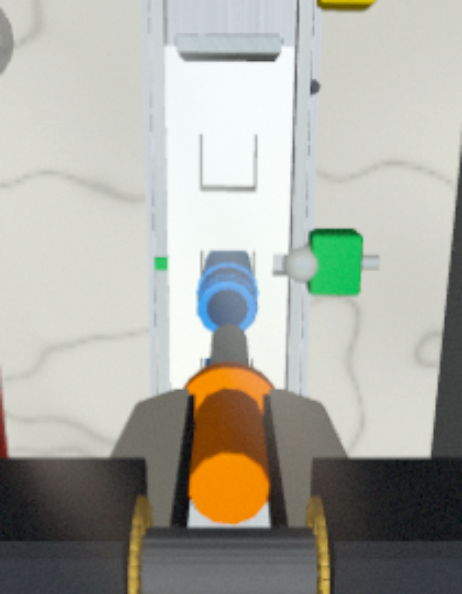

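The mouth is at about full-image (323,200), with the rod tip just above it at (324,208). I check its rows numerically before inserting.

```bash
python3 - <<'E'
from h import *
d=np.load("w9.npz");p={k:(d[k] if d[k].ndim else float(d[k])) for k in d if k!='im'}
im=d['im']
for u in (311,315,319,332,335): print(u,[tuple(im[v,u]//10) for v in range(176,216,2)])
print([tuple(im[198,u]//10) for u in range(306,342,2)])
for y in(-.1315,-.118,-.1045): print(proj(p,[[.582,y,.128]]))
for x in(-.0135,.0135): print(proj(p,[[.582+x,-.118,.128]]))
E
```

```text
311 [(np.uint8(15), np.uint8(15), np.uint8(15)), (np.uint8(15), np.uint8(15), np.uint8(15)), (np.uint8(15), np.uint8(15), np.uint8(15)), (np.uint8(15), np.uint8(15), np.uint8(15)), (np.uint8(15), np.uint8(15), np.uint8(15)), (np.uint8(13), np.uint8(16), np.uint8(20)), (np.uint8(8), np.uint8(15), np.uint8(21)), (np.uint8(7), np.uint8(12), np.uint8(16)), (np.uint8(7), np.uint8(12), np.uint8(18)), (np.uint8(6), np.uint8(12), np.uint8(18)), (np.uint8(5), np.uint8(14), np.uint8(21)), (np.uint8(5), np.uint8(15), np.uint8(21)), (np.uint8(5), np.uint8(14), np.uint8(21)), (np.uint8(5), np.uint8(14), np.uint8(21)), (np.uint8(10), np.uint8(16), np.uint8(21)), (np.uint8(19), np.uint8(21), np.uint8(21)), (np.uint8(22), np.uint8(23), np.uint8(22)), (np.uint8(22), np.uint8(22), np.uint8(22)), (np.uint8(22), np.uint8(22), np.uint8(22)), (np.uint8(22), np.uint8(22), np.uint8(22))]
315 [(np.uint8(10), np.uint8(12), np.uint8(14)), (np.uint8(10), np.uint8(11), np.uint8(13)), (np.uint8(10), np.uint8(12), np.uint8(13)), (np.uint8(9), np.uint8(16), np.uint8(21)), (np.uint8(9), np.uint8(13), np.uint8(17)), 
[... 3518 characters left out ...]
p.uint8(9), np.uint8(11)), (np.uint8(8), np.uint8(10), np.uint8(12)), (np.uint8(9), np.uint8(10), np.uint8(12)), (np.uint8(9), np.uint8(10), np.uint8(12)), (np.uint8(10), np.uint8(11), np.uint8(13)), (np.uint8(10), np.uint8(11), np.uint8(13)), (np.uint8(10), np.uint8(11), np.uint8(13)), (np.uint8(10), np.uint8(12), np.uint8(13)), (np.uint8(10), np.uint8(14), np.uint8(19)), (np.uint8(9), np.uint8(15), np.uint8(21)), (np.uint8(10), np.uint8(14), np.uint8(18)), (np.uint8(22), np.uint8(22), np.uint8(22)), (np.uint8(22), np.uint8(22), np.uint8(22))]
[[322.53904444 212.86374366]]
[[322.71257652 199.71471329]]
[[322.89032898 186.25467141]]
[[308.9368226  199.52843755]]
[[336.48630685 199.90138883]]
```

```bash
python3 -m handwheel '[{"translation":[-0.033,-0.004,0.1],"spin":0,"claw":0},{"translation":[-0.033,-0.004,0.1],"spin":0,"claw":0},{"translation":[-0.033,-0.004,0.2],"spin":0,"claw":0},{"translation":[-0.033,-0.004,0.28],"spin":0,"claw":0},{"translation":[-0.033,-0.004,0.34],"spin":0,"claw":0},{"translation":[-0.033,-0.004,0.4],"spin":0,"claw":0},{"translation":[-0.033,-0.004,0.4],"spin":0,"claw":0}]' 30 | grep -E "ee_pos|ft_f"; python3 -m handwheel '[{"translation":[0,0,0.05],"spin":0,"claw":0},{"translation":[0,0,0.1],"spin":0,"claw":0},{"translation":[0,0,0.14],"spin":0,"claw":0},{"translation":[0,0,0.14],"spin":0,"claw":0}]' | grep -E "ee_pos|ft_f"
```

```text
ee_pos: [0.5822, -0.1183, 0.2013]
ft_force: [-1.3, 0.6, -0.2]
ee_pos: [0.5826, -0.1192, 0.1804]
ft_force: [0.3, -0.9, -0.4]
```

The tip has entered the bore without contact. I continue down.

```bash
python3 -m handwheel '[{"translation":[0,0,0.04],"spin":0,"claw":0},{"translation":[0,0,0.08],"spin":0,"claw":0},{"translation":[0,0,0.1],"spin":0,"claw":0},{"translation":[0,0,0.12],"spin":0,"claw":0},{"translation":[0,0,0.14],"spin":0,"claw":0},{"translation":[0,0,0.14],"spin":0,"claw":0}]' | grep -E "ee_pos|ft_f"; python3 -m handwheel '[{"translation":[0,0,0.02],"spin":0,"claw":0},{"translation":[0,0,0.04],"spin":0,"claw":0},{"translation":[0,0,0.04],"spin":0,"claw":0}]' | grep -E "ee_pos|ft_f"
```

```text
ee_pos: [0.5831, -0.1193, 0.1602]
ft_force: [-0.0, -0.9, -1.1]
ee_pos: [0.5831, -0.1193, 0.1543]
ft_force: [-0.2, 0.5, -0.2]
```

```bash
python3 -m handwheel '[{"translation":[0,0,0.04],"spin":0,"claw":0},{"translation":[0,0,0.07],"spin":0,"claw":0},{"translation":[0,0,0.09],"spin":0,"claw":0},{"translation":[0,0,0.105],"spin":0,"claw":0},{"translation":[0,0,0.115],"spin":0,"claw":0},{"translation":[0,0,0.12],"spin":0,"claw":0},{"translation":[0,0,0.12],"spin":0,"claw":0}]' | grep -E "ee_pos|ft_f"
```

```text
ee_pos: [0.5836, -0.1195, 0.1377]
ft_force: [-1.3, 0.3, 4.7]
```

```bash
python3 -m handwheel '[{"translation":[0,0,0.008],"spin":0,"claw":0},{"translation":[0,0,0.008],"spin":0,"claw":0},{"translation":[0,0,0.008],"spin":0,"claw":45},{"translation":[0,0,0.0],"spin":0,"claw":45},{"translation":[0,0,0],"spin":0,"claw":45},{"translation":[0,0,0],"spin":0,"claw":45},{"translation":[0,0,-0.2],"spin":0,"claw":45},{"translation":[0,0,-0.4],"spin":0,"claw":45},{"translation":[0,0,-0.7],"spin":0,"claw":45},{"translation":[0,0,-0.7],"spin":0,"claw":45},{"translation":[0,0,-0.7],"spin":0,"claw":45}]'; python3 - <<'E'
from h import *
p=env.camera_params("wrist");im=env.snapshot("wrist");np.savez("w10.npz",im=im,**p)
i2=im.astype(int);m=(i2[...,0]-i2[...,2]>80)&(i2[...,1]>50)&(i2[...,1]<i2[...,0]*.75);m[:, :200]=0;m[:,450:]=0
for st,c in blobs(m,100): print(st,c)
print(proj(p,[[.583,-.119,.171],[.583,-.119,.133]]))
print(go(.3547,.180,.25,0.6),go(.3637,.2394,.25))
E
```

```text
clock: 19.33
ee_pos: [0.5851, -0.1201, 0.2452]
eef_rot: [0.703, 0.711, 0.001, 0.003]
ft_force: [-0.2, 0.5, 0.5]
width: 0.483
grip_force: 0.0
[306 185  30  37 647] (np.float64(320.5), np.float64(203.0))
[[319.98867977 210.77967136]
 [320.16257328 198.32847907]]
{'tr': [2.014, -1.505, -0.054], 'closing_dir_deg': np.float64(0.63), 'spin': np.float64(0.0004)} {'tr': [2.409, -1.441, -0.054], 'closing_dir_deg': np.float64(0.63)}
```

Rod home at 0.1377 with contact, so the middle preform is good. The rod's image box (306–336, 185–222) matches the home prediction. Now I fetch the second rod.

```bash
python3 -m handwheel '[{"translation":[0.3,-0.22,-0.05],"spin":0,"claw":45},{"translation":[0.6,-0.45,-0.05],"spin":0,"claw":45},{"translation":[1,-0.75,-0.05],"spin":0,"claw":45},{"translation":[1,-0.75,-0.05],"spin":0,"claw":45},{"translation":[1,-0.75,-0.05],"spin":0,"claw":45},{"translation":[1,-0.75,-0.05],"spin":0,"claw":45}]' | grep ee_pos;python3 -m handwheel '[{"translation":[0.3,-0.22,0],"spin":0,"claw":45},{"translation":[0.6,-0.45,0],"spin":0,"claw":45},{"translation":[1,-0.75,0.25],"spin":0,"claw":45},{"translation":[1,-0.75,0.5],"spin":0,"claw":45},{"translation":[1,-0.75,0.5],"spin":0,"claw":45},{"translation":[1,-0.75,0.5],"spin":0,"claw":45},{"translation":[1,-0.75,0.5],"spin":0,"claw":45}]' | grep ee_pos
cat > rd.py <<'E'
from h import *
p=env.camera_params("wrist");im=env.snapshot("wrist");np.savez("w11.npz",im=im,**p)
i2=im.astype(int);m=(i2[...,0]-i2[...,2]>80)&(i2[...,1]>50)&(i2[...,1]<i2[...,0]*.75);m[240:]=0;m[:,:200]=0;m[:,450:]=0
s=env.observe();print(s['ee_pos'])
for st,c in blobs(m,100):
  # fit x,y so that predicted union of flange disc and grip-top disc has this bbox
  th=np.linspace(0,6.283,40)
  def box(q):
    P=[[q[0]+r*np.cos(t),q[1]+r*np.sin(t),z] for r,z in((.014,.079),(.014,.074),(.009,.117)) for t in th]
    w=proj(p,P);return np.r_[w.min(0),w.max(0)]
  from scipy.optimize import least_squares
  b=np.array([st[0],st[1],st[0]+st[2]-1,st[1]+st[3]-1])
  r=least_squares(lambda q:box(q)-b,at(p,c,.1)[:2],diff_step=1e-3);print(st,r.x.round(4),r.fun.round(1))
E
python3 rd.py
```

```text
ee_pos: [0.4651, 0.0328, 0.2476]
ee_pos: [0.3522, 0.1783, 0.1716]
[0.35456873 0.17782654 0.17325609]
[ 332   28   38   45 1135] [0.3703 0.2983] [-0.2 -1.2  0.2  1.6]
[321 115  35  36 973] [0.3625 0.2392] [-0.5 -0.4  0.5  0.4]
```

```bash
python3 -m handwheel '[{"translation":[0.2,0.02,0],"spin":0,"claw":45},{"translation":[0.408,0.055,0.1],"spin":0,"claw":45},{"translation":[0.408,0.055,0.1],"spin":0,"claw":45},{"translation":[0.408,0.055,0.1],"spin":0,"claw":45},{"translation":[0.408,0.055,0.35],"spin":0,"claw":45},{"translation":[0.408,0.055,0.5],"spin":0,"claw":45},{"translation":[0.408,0.055,0.59],"spin":0,"claw":45},{"translation":[0.408,0.055,0.59],"spin":0,"claw":45},{"translation":[0.408,0.055,0.59],"spin":0,"claw":45},{"translation":[0.408,0.055,0.59],"spin":0,"claw":0},{"translation":[0.408,0.055,0.59],"spin":0,"claw":0},{"translation":[0.408,0.055,0.59],"spin":0,"claw":0},{"translation":[0.408,0.055,0.59],"spin":0,"claw":0},{"translation":[0.408,0.055,0.59],"spin":0,"claw":0},{"translation":[0.408,0.055,0.59],"spin":0,"claw":0}]' 30; python3 -m handwheel '[{"translation":[0,0,-0.25],"spin":0,"claw":0},{"translation":[0,0,-0.5],"spin":0,"claw":0},{"translation":[0,0,-0.75],"spin":0,"claw":0},{"translation":[0,0,-1],"spin":0,"claw":0},{"translation":[0,0,-1],"spin":0,"claw":0},{"translation":[0,0,-1],"spin":0,"claw":0}]'
python3 -c "
from h import *
print(go(.583,-.179,.265,.6))"
```

```text
clock: 21.77
ee_pos: [0.363, 0.2395, 0.0865]
eef_rot: [0.703, 0.711, 0.0, 0.0]
ft_force: [-1.3, -0.3, 5.5]
width: 0.189
grip_force: 30.0
clock: 22.27
ee_pos: [0.3639, 0.2399, 0.2379]
eef_rot: [0.703, 0.711, 0.002, 0.001]
ft_force: [-1.5, -0.9, -1.7]
width: 0.186
grip_force: 30.0
{'tr': [-2.809, 1.43, -0.178], 'closing_dir_deg': np.float64(0.65), 'spin': np.float64(0.0006)}
```

```bash
python3 -m handwheel '[{"translation":[-0.3,0.15,-0.3],"spin":0,"claw":0},{"translation":[-0.6,0.3,-0.4],"spin":0,"claw":0},{"translation":[-1,0.5,-0.4],"spin":0,"claw":0},{"translation":[-1,0.5,-0.4],"spin":0,"claw":0},{"translation":[-1,0.5,-0.4],"spin":0,"claw":0},{"translation":[-1,0.5,-0.4],"spin":0,"claw":0}]' | grep ee_pos;python3 -m handwheel '[{"translation":[-0.3,0.15,0],"spin":0,"claw":0},{"translation":[-0.6,0.3,0],"spin":0,"claw":0},{"translation":[-1,0.5,0],"spin":0,"claw":0},{"translation":[-1,0.5,0],"spin":0,"claw":0},{"translation":[-1,0.5,0],"spin":0,"claw":0},{"translation":[-1,0.5,0],"spin":0,"claw":0}]' | grep ee_pos;python3 -m handwheel '[{"translation":[-0.3,0.15,0],"spin":0,"claw":0},{"translation":[-0.78,0.42,0],"spin":0,"claw":0},{"translation":[-0.78,0.42,0],"spin":0,"claw":0},{"translation":[-0.78,0.42,0],"spin":0,"claw":0},{"translation":[-0.78,0.42,0],"spin":0,"claw":0},{"translation":[-0.78,0.42,0],"spin":0,"claw":0},{"translation":[-0.78,0.42,0],"spin":0,"claw":0}]' | grep ee_pos
python3 - <<'E'
from h import *
p=env.camera_params("wrist");im=env.snapshot("wrist");np.savez("w12.npz",im=im,**p)
s=env.observe();print(s['ee_pos']);print("tip px",proj(p,[s['ee_pos']-[0,0,.0825],[.582,-.178,.128],[.582+.0135,-.178,.128]]))
i2=im.astype(int);m=(i2[...,2]-i2[...,0]>60)
for st,c in blobs(m,100):
  if 250<c[0]<420: print(st,c,at(p,c,.128).round(4))
v0=int(proj(p,[[.582,-.178,.128]])[0,1])
for v in (v0-3,v0,v0+3):
  u=np.nonzero(m[v,280:380])[0]+280;print(v,u.min() if len(u) else 0,u.max() if len(u) else 0)
cv2.imwrite("pics/w12.png",cv2.convertScaleAbs(cv2.resize(im[60:330,220:430],None,fx=2.2,fy=2.2)[:,:,::-1],alpha=1.1))
E
```

```text
ee_pos: [0.4404, 0.0869, 0.2942]
ee_pos: [0.5156, -0.0596, 0.2932]
ee_pos: [0.5794, -0.1726, 0.2957]
[ 0.57953937 -0.17270906  0.29607551]
tip px [[323.42825922 209.7369601 ]
 [325.71524388 191.48470946]
 [338.18234242 191.66054315]]
[313 174  26  30 407] (np.float64(325.5), np.float64(188.5)) [ 0.5817 -0.1747  0.128 ]
188 314 338
191 314 338
194 314 337
```

View pics/w12.png

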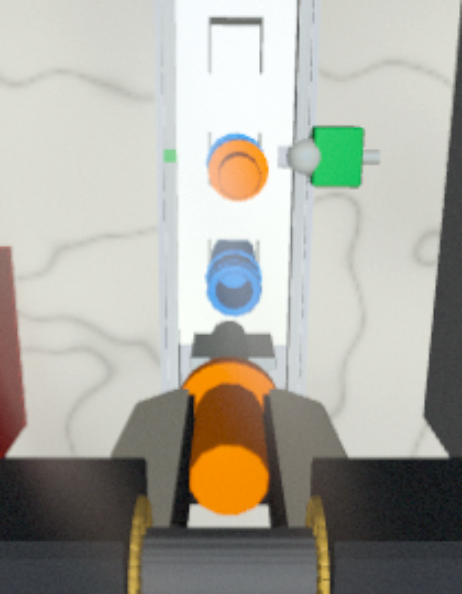

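The view shows the first rod home in the middle preform (flange at crop (238,170)) and the rear mouth at crop (234,288). The second rod's tip is just behind it at (230,330). I insert it.

```bash
python3 -m handwheel '[{"translation":[-0.035,0.014,0.1],"spin":0,"claw":0},{"translation":[-0.035,0.014,0.3],"spin":0,"claw":0},{"translation":[-0.035,0.014,0.4],"spin":0,"claw":0},{"translation":[-0.035,0.014,0.5],"spin":0,"claw":0},{"translation":[-0.035,0.014,0.56],"spin":0,"claw":0},{"translation":[-0.035,0.014,0.61],"spin":0,"claw":0},{"translation":[-0.035,0.014,0.61],"spin":0,"claw":0}]' 30 | grep -E "ee_pos|ft_f"; python3 -m handwheel '[{"translation":[0,0,0.05],"spin":0,"claw":0},{"translation":[0,0,0.1],"spin":0,"claw":0},{"translation":[0,0,0.14],"spin":0,"claw":0},{"translation":[0,0,0.14],"spin":0,"claw":0}]' | grep -E "ee_pos|ft_f"
```

```text
ee_pos: [0.5816, -0.1792, 0.2035]
ft_force: [-0.3, 0.1, -0.2]
ee_pos: [0.5817, -0.1802, 0.182]
ft_force: [-0.3, -0.2, -1.0]
```

```bash
python3 -m handwheel '[{"translation":[0,0,0.03],"spin":0,"claw":0},{"translation":[0,0,0.06],"spin":0,"claw":0},{"translation":[0,0,0.09],"spin":0,"claw":0},{"translation":[0,0,0.11],"spin":0,"claw":0},{"translation":[0,0,0.13],"spin":0,"claw":0},{"translation":[0,0,0.13],"spin":0,"claw":0}]' | grep -E "ee_pos|ft_f|width"
```

```text
ee_pos: [0.5837, -0.1812, 0.1664]
ft_force: [-1.3, 0.7, 10.8]
width: 0.186
```

The rod stops at 0.1664, where a short bore predicts 0.1655 and home would be 0.1405, with 10.8 N. So the rear preform is the bad one. I pull the rod out.

```bash
python3 -m handwheel '[{"translation":[0,0,-0.1],"spin":0,"claw":0},{"translation":[0,0,-0.2],"spin":0,"claw":0},{"translation":[0,0,-0.35],"spin":0,"claw":0},{"translation":[0,0,-0.55],"spin":0,"claw":0},{"translation":[0,0,-0.8],"spin":0,"claw":0},{"translation":[0,0,-0.9],"spin":0,"claw":0},{"translation":[0,0,-0.9],"spin":0,"claw":0},{"translation":[0,0,-0.9],"spin":0,"claw":0}]'; python3 - <<'E'
from h import *
p=env.camera_params("wrist");im=env.snapshot("wrist");np.savez("w13.npz",im=im,**p)
i2=im.astype(int);m=(i2[...,2]-i2[...,0]>60)
for st,c in blobs(m,100):
  if 250<c[0]<420: print(st,c,at(p,c,.128).round(4))
print(proj(p,[[.582,-.178,.128]]))
print(go(.363,.2395,.30))
E
```

```text
clock: 25.98
ee_pos: [0.5827, -0.1807, 0.2993]
eef_rot: [0.703, 0.711, 0.0, 0.001]
ft_force: [-0.5, -0.5, -1.0]
width: 0.186
grip_force: 30.0
[311 166  25  29 411] (np.float64(323.0), np.float64(180.0)) [ 0.5826 -0.1746  0.128 ]
[[322.39884456 183.04739624]]
{'tr': [2.815, -1.429, -0.012], 'closing_dir_deg': np.float64(0.63)}
```

```bash
python3 -m handwheel '[{"translation":[0.3,-0.15,0],"spin":0,"claw":0},{"translation":[0.6,-0.3,0],"spin":0,"claw":0},{"translation":[1,-0.5,0],"spin":0,"claw":0},{"translation":[1,-0.5,0],"spin":0,"claw":0},{"translation":[1,-0.5,0],"spin":0,"claw":0},{"translation":[1,-0.5,0],"spin":0,"claw":0}]' | grep ee_pos;python3 -m handwheel '[{"translation":[0.3,-0.15,0],"spin":0,"claw":0},{"translation":[0.6,-0.3,0],"spin":0,"claw":0},{"translation":[1,-0.5,0],"spin":0,"claw":0},{"translation":[1,-0.5,0],"spin":0,"claw":0},{"translation":[1,-0.5,0],"spin":0,"claw":0},{"translation":[1,-0.5,0],"spin":0,"claw":0}]' | grep ee_pos;python3 -m handwheel '[{"translation":[0.3,-0.15,0.2],"spin":0,"claw":0},{"translation":[0.4,-0.41,0.4],"spin":0,"claw":0},{"translation":[0.4,-0.41,0.4],"spin":0,"claw":0},{"translation":[0.4,-0.41,0.4],"spin":0,"claw":0},{"translation":[0.4,-0.41,0.4],"spin":0,"claw":0},{"translation":[0.4,-0.41,0.4],"spin":0,"claw":0}]' | grep ee_pos
python3 rd.py; python3 - <<'E'
from h import *
d=np.load("w11.npz");p={k:(d[k] if d[k].ndim else float(d[k])) for k in d if k!='im'}
print(proj(p,[[.3625,.2392,.074],[.3703,.2983,.074]]))
g=d['im'].mean(2);q=proj(p,[[.3625,.2392,.074]])[0].astype(int)
print(g[q[1]-22:q[1]+23:4,q[0]-24:q[0]+25:4].astype(int))
E
```

```text
ee_pos: [0.5041, -0.0293, 0.2974]
ee_pos: [0.4287, 0.1186, 0.298]
ee_pos: [0.3689, 0.1759, 0.2391]
[0.36910865 0.1760343  0.23938834]
[312  46  29  33 690] [0.3704 0.2981] [-0.6 -1.1  0.6  1.4]
[303 224  42  16 428] [0.3697 0.1322] [  7.7 -10.7  -7.7   9.8]
[[317.4530536  126.04540956]
 [325.84133306  63.86214779]]
[[133 127 128 131 129 128 124 126 123 125 125 126 123]
 [130 133 131 127 126 127 126 125 122 119 122 122 122]
 [129 134 130 130 127 128 127 124 121 124 122 126 123]
 [129 133 132 131 105 145 113 120 123 127 125 125 124]
 [127 133 131 129  93 166 166 167 169 121 123 122 126]
 [128 131 133 130  91 165 165 167 167 124 126 122 119]
 [132 131 129 130  89 166 164 166 165 123 125 124 132]
 [128 132 129 131  89  91 100 153 112 126 125 127 130]
 [128 132 132 129 133 125 104  87  91 128 123 122 121]
 [125 128 129 129 128 128 129 129 131 130 129 125 125]
 [123 126 132 128 133 132 132 129 129 128 125 125 127]
 [126 129 126 132 132 130 131 125 130 133 126 128 128]]
```

```bash
python3 -m handwheel '[{"translation":[0.2,-0.01,0],"spin":0,"claw":0},{"translation":[0.424,-0.036,0],"spin":0,"claw":0},{"translation":[0.424,-0.036,0],"spin":0,"claw":0},{"translation":[0.424,-0.036,0.2],"spin":0,"claw":0},{"translation":[0.424,-0.036,0.4],"spin":0,"claw":0},{"translation":[0.424,-0.036,0.5],"spin":0,"claw":0},{"translation":[0.424,-0.036,0.5],"spin":0,"claw":0}]' | grep -E "ee_pos|ft_f"
python3 -m handwheel '[{"translation":[0,0,0.05],"spin":0,"claw":0},{"translation":[0,0,0.1],"spin":0,"claw":0},{"translation":[0,0,0.15],"spin":0,"claw":0},{"translation":[0,0,0.15],"spin":0,"claw":0}]' | grep -E "ee_pos|ft_f"
```

```text
ee_pos: [0.3601, 0.2391, 0.1612]
ft_force: [-1.1, 0.7, -0.8]
ee_pos: [0.3608, 0.2403, 0.1407]
ft_force: [0.3, -0.3, -1.2]
```

```bash
python3 -m handwheel '[{"translation":[0,0.01,0.08],"spin":0,"claw":0},{"translation":[0,0.01,0.16],"spin":0,"claw":0},{"translation":[0,0.01,0.24],"spin":0,"claw":0},{"translation":[0,0.01,0.31],"spin":0,"claw":0},{"translation":[0,0.01,0.35],"spin":0,"claw":0},{"translation":[0,0.01,0.36],"spin":0,"claw":0},{"translation":[0,0.01,0.36],"spin":0,"claw":0}]' | grep -E "ee_pos|ft_f"
```

```text
ee_pos: [0.3624, 0.2407, 0.0875]
ft_force: [0.1, 0.2, -0.3]
```

Release (1 mm lower first), rise, and head for the bad preform.

```bash
python3 -m handwheel '[{"translation":[0,0,0.007],"spin":0,"claw":0},{"translation":[0,0,0.007],"spin":0,"claw":45},{"translation":[0,0,0.007],"spin":0,"claw":45},{"translation":[0,0,0.007],"spin":0,"claw":45},{"translation":[0,0,0.007],"spin":0,"claw":45},{"translation":[0,0,-0.2],"spin":0,"claw":45},{"translation":[0,0,-0.4],"spin":0,"claw":45},{"translation":[0,0,-0.6],"spin":0,"claw":45},{"translation":[0,0,-0.9],"spin":0,"claw":45},{"translation":[-0.3,0,-1],"spin":0,"claw":45},{"translation":[-0.5,0,-1],"spin":0,"claw":45},{"translation":[-0.5,0,-1],"spin":0,"claw":45},{"translation":[-0.5,0,-1],"spin":0,"claw":45}]' | grep -E "ee_pos|width"; python3 rd.py;python3 -c "
from h import *
print(go(.582,-.18,.25,.6))"
```

```text
ee_pos: [0.3635, 0.1646, 0.238]
width: 0.484
[0.36318497 0.16548709 0.23752386]
[317  31  30  36 712] [0.3705 0.298 ] [-0.3 -1.   0.3  1.2]
[310  99  28  29 647] [0.3634 0.2407] [-0.6 -0.6  0.6  0.7]
{'tr': [-2.316, 1.439, -0.084], 'closing_dir_deg': np.float64(0.49), 'spin': np.float64(-0.0012)}
```

```bash
python3 -m handwheel '[{"translation":[-0.3,0.19,-0.2],"spin":0,"claw":50},{"translation":[-0.6,0.38,-0.2],"spin":0,"claw":50},{"translation":[-1,0.62,-0.2],"spin":0,"claw":50},{"translation":[-1,0.62,-0.2],"spin":0,"claw":50},{"translation":[-1,0.62,-0.2],"spin":0,"claw":50},{"translation":[-1,0.62,-0.2],"spin":0,"claw":50}]' | grep ee_pos;python3 -m handwheel '[{"translation":[-0.3,0.19,0],"spin":0,"claw":50},{"translation":[-0.6,0.38,0],"spin":0,"claw":50},{"translation":[-1,0.62,0],"spin":0,"claw":50},{"translation":[-1,0.62,0],"spin":0,"claw":50},{"translation":[-1,0.62,0],"spin":0,"claw":50},{"translation":[-1,0.62,0],"spin":0,"claw":50},{"translation":[-1,0.62,0],"spin":0,"claw":50}]' | grep ee_pos;python3 -m handwheel '[{"translation":[-0.32,0.19,0],"spin":0,"claw":50},{"translation":[-0.32,0.19,0],"spin":0,"claw":50},{"translation":[-0.32,0.19,0],"spin":0,"claw":50},{"translation":[-0.32,0.19,0],"spin":0,"claw":50},{"translation":[-0.32,0.19,0],"spin":0,"claw":50}]' | grep ee_pos
python3 - <<'E'
from h import *
p=env.camera_params("wrist");im=env.snapshot("wrist");np.savez("w14.npz",im=im,**p)
i2=im.astype(int);m=(i2[...,2]-i2[...,0]>60)
for st,c in blobs(m,60):
  if 250<c[0]<420: print(st,c,at(p,c,.128).round(4))
print(proj(p,[[.582,-.178,.128]]))
print(go(.5822,-.1785,.092,.6))
E
```

```text
ee_pos: [0.4597, 0.015, 0.2663]
ee_pos: [0.5521, -0.1301, 0.2662]
ee_pos: [0.5808, -0.1773, 0.2676]
[311 174  28  33 491] (np.float64(324.5), np.float64(190.0)) [ 0.5819 -0.1745  0.128 ]
[[324.5075638  193.43697024]]
{'tr': [-0.008, 0.009, 1.172], 'closing_dir_deg': np.float64(0.74), 'spin': np.float64(0.0016)}
```

```bash
python3 -m handwheel '[{"translation":[-0.008,0.009,0.3],"spin":0,"claw":50},{"translation":[-0.008,0.009,0.6],"spin":0,"claw":50},{"translation":[-0.008,0.009,0.9],"spin":0,"claw":50},{"translation":[-0.008,0.009,1],"spin":0,"claw":50},{"translation":[-0.008,0.009,1],"spin":0,"claw":50}]' 25 | grep -E "ee_pos|ft_f"
python3 -m handwheel '[{"translation":[0,0,0.1],"spin":0,"claw":50},{"translation":[0,0,0.17],"spin":0,"claw":50},{"translation":[0,0,0.17],"spin":0,"claw":50},{"translation":[0,0,0.17],"spin":0,"claw":0},{"translation":[0,0,0.17],"spin":0,"claw":0},{"translation":[0,0,0.17],"spin":0,"claw":0},{"translation":[0,0,0.17],"spin":0,"claw":0},{"translation":[0,0,0.17],"spin":0,"claw":0},{"translation":[0,0,0.17],"spin":0,"claw":0}]'
```

```text
ee_pos: [0.5784, -0.1775, 0.1116]
ft_force: [-0.6, 0.2, -0.7]
clock: 32.93
ee_pos: [0.5832, -0.1814, 0.0928]
eef_rot: [0.703, 0.711, 0.0, 0.001]
ft_force: [-0.0, 0.2, 3.7]
width: 0.276
grip_force: 25.0
```

```bash
python3 -m handwheel '[{"translation":[0,0,-0.08],"spin":0,"claw":0},{"translation":[0,0,-0.16],"spin":0,"claw":0},{"translation":[0,0,-0.24],"spin":0,"claw":0},{"translation":[0,0,-0.35],"spin":0,"claw":0},{"translation":[0,0,-0.5],"spin":0,"claw":0},{"translation":[0,0,-0.7],"spin":0,"claw":0},{"translation":[0,0,-0.8],"spin":0,"claw":0},{"translation":[0,0,-0.8],"spin":0,"claw":0}]'; python3 - <<'E'
from h import *
p=env.camera_params("wrist");im=env.snapshot("wrist");np.savez("w15.npz",im=im,**p)
i2=im.astype(int);m=(i2[...,0]-i2[...,2]>80)&(i2[...,1]<60)
for st,c in blobs(m,300): print("red",st,c,at(p,c,.03).round(4))
t=env.camera_params("top");im=env.snapshot("top");i2=im.astype(int);np.savez("t15.npz",im=im)
m=(i2[...,0]-i2[...,2]>60)&(i2[...,1]<50)
for st,c in blobs(m,100): print("red top",st,c,at(t,c,.06).round(4))
print(go(.378,-.244,.22,.6))
E
```

```text
clock: 33.6
ee_pos: [0.5849, -0.1821, 0.2162]
eef_rot: [0.703, 0.711, 0.001, 0.004]
ft_force: [-0.3, 0.2, -0.4]
width: 0.274
grip_force: 25.0
red [  72  176  118  119 6695] (np.float64(130.5), np.float64(235.0)) [ 0.3558 -0.2489  0.03  ]
red [  0 249  40  25 302] (np.float64(19.5), np.float64(261.0)) [ 0.2068 -0.2861  0.03  ]
red top [373 196  34  34 986] (np.float64(389.5), np.float64(212.5)) [ 0.3724 -0.2403  0.06  ]
red top [401 248  27  31 611] (np.float64(414.0), np.float64(263.0)) [ 0.1931 -0.3172  0.06  ]
{'tr': [-0.404, -1.37, -0.056], 'closing_dir_deg': np.float64(0.63), 'spin': np.float64(0.0003)}
```

```bash
python3 -m handwheel '[{"translation":[-0.1,-0.3,-0.05],"spin":0,"claw":0},{"translation":[-0.2,-0.6,-0.05],"spin":0,"claw":0},{"translation":[-0.3,-0.8,-0.05],"spin":0,"claw":0},{"translation":[-0.4,-1,-0.05],"spin":0,"claw":0},{"translation":[-0.4,-1,-0.05],"spin":0,"claw":0},{"translation":[-0.4,-1,-0.05],"spin":0,"claw":0}]' | grep ee_pos; python3 -m handwheel '[{"translation":[0,-0.2,0],"spin":0,"claw":0},{"translation":[0,-0.38,0],"spin":0,"claw":0},{"translation":[0,-0.38,0],"spin":0,"claw":0},{"translation":[0,-0.38,0],"spin":0,"claw":0},{"translation":[0,-0.38,0.2],"spin":0,"claw":0},{"translation":[0,-0.38,0.2],"spin":0,"claw":0}]' | grep ee_pos
python3 - <<'E'
from h import *
p=env.camera_params("wrist");im=env.snapshot("wrist");np.savez("w16.npz",im=im,**p)
i2=im.astype(int);m=(i2[...,0]-i2[...,2]>80)&(i2[...,1]<60)
for st,c in blobs(m,300): print("red",st,at(p,(st[0],st[1]),.06).round(4),at(p,(st[0]+st[2],st[1]),.06).round(4))
print(go(.376,-.243,.073))
E
```

```text
ee_pos: [0.4316, -0.2429, 0.2178]
ee_pos: [0.3762, -0.2414, 0.1856]
red [ 256  130  132  130 9050] [ 0.3144 -0.1801  0.06  ] [ 0.4333 -0.1785  0.06  ]
red [ 117  214   83   77 3323] [ 0.1737 -0.2615  0.06  ] [ 0.2563 -0.2603  0.06  ]
{'tr': [-0.012, -0.0, 0.761], 'closing_dir_deg': np.float64(0.69)}
```

```bash
python3 -m handwheel '[{"translation":[-0.01,-0.01,0.2],"spin":0,"claw":0},{"translation":[-0.01,-0.01,0.4],"spin":0,"claw":0},{"translation":[-0.01,-0.01,0.55],"spin":0,"claw":0},{"translation":[-0.01,-0.01,0.65],"spin":0,"claw":0},{"translation":[-0.01,-0.01,0.72],"spin":0,"claw":0},{"translation":[-0.01,-0.01,0.755],"spin":0,"claw":0},{"translation":[-0.01,-0.01,0.755],"spin":0,"claw":0},{"translation":[-0.01,-0.01,0.755],"spin":0,"claw":0}]'
python3 -m handwheel '[{"translation":[0,0,0.01],"spin":0,"claw":0},{"translation":[0,0,0.01],"spin":0,"claw":45},{"translation":[0,0,0.01],"spin":0,"claw":45},{"translation":[0,0,0.01],"spin":0,"claw":45},{"translation":[0,0,0.01],"spin":0,"claw":45},{"translation":[0,0,-0.2],"spin":0,"claw":45},{"translation":[0,0,-0.4],"spin":0,"claw":45},{"translation":[0,0,-0.7],"spin":0,"claw":45},{"translation":[0,0,-1],"spin":0,"claw":45},{"translation":[0,0,-1],"spin":0,"claw":45},{"translation":[0,0,-1],"spin":0,"claw":45},{"translation":[0,0,-1],"spin":0,"claw":45}]'
python3 - <<'E'
from h import *
p=env.camera_params("wrist");im=env.snapshot("wrist");np.savez("w17.npz",im=im,**p)
i2=im.astype(int);m=(i2[...,2]-i2[...,0]>60)
for st,c in blobs(m,60): print("blue",st,at(p,c,.104).round(3))
print(proj(p,[[.376,-.243,.104]]),go(.582,-.29,.24,.6))
E
```

```text
clock: 35.42
ee_pos: [0.3759, -0.2452, 0.0767]
eef_rot: [0.703, 0.711, 0.0, 0.0]
ft_force: [0.3, -0.1, -0.4]
width: 0.274
grip_force: 25.0
clock: 36.42
ee_pos: [0.3749, -0.2448, 0.2259]
eef_rot: [0.703, 0.711, -0.0, 0.0]
ft_force: [-0.6, -0.1, 0.2]
width: 0.485
grip_force: 0.0
blue [ 521   35   69   52 1810] [ 0.572 -0.121  0.104]
blue [311 174  29  34 498] [ 0.376 -0.238  0.104]
[[324.40687236 195.24853514]] {'tr': [-0.32, 1.381, -0.104], 'closing_dir_deg': np.float64(0.63), 'spin': np.float64(0.0003)}
```

The preform stands in the bin: mouth at (325,190), which projects to the drop spot. Now I go behind the carrier with the fingers shut.

```bash
python3 -m handwheel '[{"translation":[-0.1,0.3,-0.1],"spin":0,"claw":0},{"translation":[-0.2,0.6,-0.1],"spin":0,"claw":0},{"translation":[-0.32,1,-0.1],"spin":0,"claw":0},{"translation":[-0.32,1,-0.1],"spin":0,"claw":0},{"translation":[-0.32,1,-0.1],"spin":0,"claw":0},{"translation":[-0.32,1,-0.1],"spin":0,"claw":0}]' | grep ee_pos;  python3 -m handwheel '[{"translation":[0,0.2,0.1],"spin":0,"claw":0},{"translation":[0,0.38,0.25],"spin":0,"claw":0},{"translation":[0,0.38,0.25],"spin":0,"claw":0},{"translation":[0,0.38,0.25],"spin":0,"claw":0},{"translation":[0,0.38,0.25],"spin":0,"claw":0}]' | grep ee_pos
python3 -c "
from h import *
print(go(.58,-.285,.054,.6))"
```

```text
ee_pos: [0.5255, -0.2906, 0.237]
ee_pos: [0.5809, -0.2902, 0.2031]
{'tr': [0.034, -0.003, 0.994], 'closing_dir_deg': np.float64(0.63), 'spin': np.float64(0.0003)}
```

```bash
python3 -m handwheel '[{"translation":[0,0,0.25],"spin":0,"claw":0},{"translation":[0,0,0.5],"spin":0,"claw":0},{"translation":[0,0,0.75],"spin":0,"claw":0},{"translation":[0,0,0.99],"spin":0,"claw":0},{"translation":[0,0,0.99],"spin":0,"claw":0},{"translation":[0.1,0,0.99],"spin":0,"claw":0},{"translation":[0.19,0,0.99],"spin":0,"claw":0},{"translation":[0.22,0,0.99],"spin":0,"claw":0},{"translation":[0.22,0,0.99],"spin":0,"claw":0},{"translation":[0.22,0,0.99],"spin":0,"claw":0}]' | grep -E "ee_pos|ft_f"
for i in 1; do python3 -m handwheel '[{"translation":[0.02,0,0],"spin":0,"claw":0},{"translation":[0.02,0,0],"spin":0,"claw":0}]';python3 -m handwheel '[{"translation":[0.01,0,0],"spin":0,"claw":0},{"translation":[0.01,0,0],"spin":0,"claw":0}]';python3 -m handwheel '[{"translation":[0.01,0,0],"spin":0,"claw":0},{"translation":[0.01,0,0],"spin":0,"claw":0}]';python3 -m handwheel '[{"translation":[0.01,0,0],"spin":0,"claw":0},{"translation":[0.01,0,0],"spin":0,"claw":0}]';python3 -m handwheel '[{"translation":[0.01,0,0],"spin":0,"claw":0},{"translation":[0.01,0,0],"spin":0,"claw":0}]';python3 -m handwheel '[{"translation":[0.01,0,0],"spin":0,"claw":0},{"translation":[0.01,0,0],"spin":0,"claw":0}]';python3 -m handwheel '[{"translation":[0.01,0,0],"spin":0,"claw":0},{"translation":[0.01,0,0],"spin":0,"claw":0}]'; done | grep -E "ee_pos|ft_f"
```

```text
ee_pos: [0.5835, -0.2575, 0.0578]
ft_force: [0.7, 0.2, -0.2]
ee_pos: [0.5826, -0.2546, 0.056]
ft_force: [0.3, 0.3, -1.0]
ee_pos: [0.5821, -0.2531, 0.0551]
ft_force: [-0.4, -0.2, 0.8]
ee_pos: [0.582, -0.2515, 0.0549]
ft_force: [-0.4, 0.2, -0.2]
ee_pos: [0.582, -0.2499, 0.055]
ft_force: [-0.7, -0.1, -1.0]
ee_pos: [0.582, -0.2484, 0.0551]
ft_force: [0.1, 0.5, -0.2]
ee_pos: [0.5821, -0.2472, 0.0551]
ft_force: [-0.5, -1.6, -0.2]
ee_pos: [0.582, -0.2466, 0.0552]
ft_force: [-0.9, -4.6, -1.8]
```

Contact at -0.2475, then a steep rise: the carrier is held in the green detent. The yellow click should therefore come at a TCP y of about -0.0875. I push on.

```bash
python3 -m handwheel '[{"translation":[0.02,0,0],"spin":0,"claw":0},{"translation":[0.05,0,0],"spin":0,"claw":0},{"translation":[0.08,0,0],"spin":0,"claw":0},{"translation":[0.12,0,0],"spin":0,"claw":0},{"translation":[0.17,0,0],"spin":0,"claw":0},{"translation":[0.23,0,0],"spin":0,"claw":0},{"translation":[0.29,0,0],"spin":0,"claw":0},{"translation":[0.35,0,0],"spin":0,"claw":0},{"translation":[0.41,0,0],"spin":0,"claw":0},{"translation":[0.47,0,0],"spin":0,"claw":0},{"translation":[0.53,0,0],"spin":0,"claw":0},{"translation":[0.59,0,0],"spin":0,"claw":0},{"translation":[0.65,0,0],"spin":0,"claw":0},{"translation":[0.71,0,0],"spin":0,"claw":0},{"translation":[0.77,0,0],"spin":0,"claw":0},{"translation":[0.82,0,0],"spin":0,"claw":0},{"translation":[0.86,0,0],"spin":0,"claw":0},{"translation":[0.89,0,0],"spin":0,"claw":0},{"translation":[0.91,0,0],"spin":0,"claw":0},{"translation":[0.91,0,0],"spin":0,"claw":0}]' | grep -E "clock|ee_pos|ft_f"
python3 -m handwheel '[{"translation":[0.02,0,0],"spin":0,"claw":0},{"translation":[0.04,0,0],"spin":0,"claw":0},{"translation":[0.05,0,0],"spin":0,"claw":0},{"translation":[0.05,0,0],"spin":0,"claw":0}]' | grep -E "ee_pos|ft_f"
```

```text
clock: 41.05
ee_pos: [0.581, -0.1089, 0.0554]
ft_force: [-0.2, -1.0, 0.2]
ee_pos: [0.581, -0.1019, 0.0554]
ft_force: [2.2, -3.5, -0.8]
```

```bash
python3 -m handwheel '[{"translation":[0.02,0,0],"spin":0,"claw":0},{"translation":[0.03,0,0],"spin":0,"claw":0},{"translation":[0.04,0,0],"spin":0,"claw":0},{"translation":[0.04,0,0],"spin":0,"claw":0}]' | grep -E "ee_pos|ft_f"
for i in 1; do python3 -m handwheel '[{"translation":[0.007,0,0],"spin":0,"claw":0},{"translation":[0.007,0,0],"spin":0,"claw":0}]';python3 -m handwheel '[{"translation":[0.007,0,0],"spin":0,"claw":0},{"translation":[0.007,0,0],"spin":0,"claw":0}]';python3 -m handwheel '[{"translation":[0.007,0,0],"spin":0,"claw":0},{"translation":[0.007,0,0],"spin":0,"claw":0}]'; done | grep -E "ee_pos|ft_f"
```

```text
ee_pos: [0.5809, -0.096, 0.0554]
ft_force: [3.1, -4.0, -1.3]
ee_pos: [0.5809, -0.0949, 0.0553]
ft_force: [2.6, -5.0, -0.8]
ee_pos: [0.5808, -0.0937, 0.0554]
ft_force: [2.8, -3.7, -0.5]
ee_pos: [0.5807, -0.0925, 0.0554]
ft_force: [2.5, -2.9, -1.2]
```

```bash
for i in 1; do python3 -m handwheel '[{"translation":[0.007,0,0],"spin":0,"claw":0},{"translation":[0.007,0,0],"spin":0,"claw":0}]';python3 -m handwheel '[{"translation":[0.007,0,0],"spin":0,"claw":0},{"translation":[0.007,0,0],"spin":0,"claw":0}]';python3 -m handwheel '[{"translation":[0.007,0,0],"spin":0,"claw":0},{"translation":[0.007,0,0],"spin":0,"claw":0}]'; done | grep -E "ee_pos|ft_f"
```

```text
ee_pos: [0.5805, -0.0913, 0.0554]
ft_force: [1.9, -2.0, -0.2]
ee_pos: [0.5803, -0.09, 0.0553]
ft_force: [1.6, -1.0, 0.7]
ee_pos: [0.58, -0.0888, 0.0551]
ft_force: [0.1, -1.5, 1.3]
```

```bash
for i in 1; do python3 -m handwheel '[{"translation":[0.004,0,0],"spin":0,"claw":0},{"translation":[0.004,0,0],"spin":0,"claw":0}]';python3 -m handwheel '[{"translation":[0.004,0,0],"spin":0,"claw":0},{"translation":[0.004,0,0],"spin":0,"claw":0}]'; done | grep -E "ee_pos|ft_f"
```

```text
ee_pos: [0.5799, -0.0883, 0.0551]
ft_force: [1.3, -0.5, 1.2]
ee_pos: [0.5799, -0.0879, 0.055]
ft_force: [0.2, -1.6, 1.4]
```

```bash
for i in 1; do python3 -m handwheel '[{"translation":[0.005,0,0],"spin":0,"claw":0},{"translation":[0.005,0,0],"spin":0,"claw":0}]';  python3 -m handwheel '[{"translation":[-0.05,0,0],"spin":0,"claw":0},{"translation":[-0.1,0,0],"spin":0,"claw":0},{"translation":[-0.1,0,-0.2],"spin":0,"claw":0},{"translation":[-0.1,0,-0.5],"spin":0,"claw":0},{"translation":[-0.1,0,-0.8],"spin":0,"claw":0},{"translation":[-0.1,0,-1],"spin":0,"claw":0},{"translation":[-0.1,0,-1],"spin":0,"claw":0},{"translation":[-0.1,0,-1],"spin":0,"claw":0}]';  python3 -m handwheel '[{"translation":[0.3,0,-0.5],"spin":0,"claw":0},{"translation":[0.35,0,-0.8],"spin":0,"claw":0},{"translation":[0.35,0,-0.8],"spin":0,"claw":0},{"translation":[0.35,0,-0.8],"spin":0,"claw":0},{"translation":[0.35,0,-0.8],"spin":0,"claw":0},{"translation":[0.35,0,-0.8],"spin":0,"claw":0}]'; done | grep -E "ee_pos|ft_f"
python3 - <<'E'
from h import *
p=env.camera_params("wrist");im=env.snapshot("wrist");t=env.snapshot("top");np.savez("w18.npz",im=im,t=t,**p)
a=cv2.resize(im,(480,300));b=cv2.resize(t[120:290,210:440],(480,300)[:1]+(300,),interpolation=cv2.INTER_CUBIC) if 0 else cv2.resize(t[120:290,210:440],(406,300),interpolation=cv2.INTER_CUBIC)
c=cv2.resize(im[40:240,250:410],(384,480)) 
o=np.zeros((500,800,3),np.uint8);o[:480,:384]=c;o[:300,390:796]=b
cv2.imwrite("pics/fin.png",cv2.convertScaleAbs(o[:,:,::-1],alpha=1.2))
i2=im.astype(int);m=(i2[...,0]-i2[...,2]>80)&(i2[...,1]>50)
for st,cc in blobs(m,40): print(st,cc,at(p,cc,.03).round(4),at(p,cc,.14).round(4))
E
```

```text
ee_pos: [0.5799, -0.0874, 0.055]
ft_force: [-0.8, -3.2, 1.2]
ee_pos: [0.5819, -0.1032, 0.2078]
ft_force: [-1.1, -0.7, -0.5]
ee_pos: [0.5794, -0.0499, 0.3232]
ft_force: [-0.0, 0.1, -0.7]Traceback (most recent call last):
  File "<stdin>", line 2, in <module>
TypeError: numpy.savez() got multiple values for keyword argument 't'
```

```bash
python3 - <<'E'
from h import *
p=env.camera_params("wrist");im=env.snapshot("wrist");t=env.snapshot("top");np.savez("w18.npz",im=im,**p)
o=np.zeros((500,800,3),np.uint8);o[:480,:384]=cv2.resize(im[40:240,250:410],(384,480));o[:300,390:796]=cv2.resize(t[120:290,210:440],(406,300),interpolation=cv2.INTER_CUBIC)
cv2.imwrite("pics/fin.png",cv2.convertScaleAbs(o[:,:,::-1],alpha=1.2))
i2=im.astype(int);m=(i2[...,0]-i2[...,2]>80)&(i2[...,1]>50)
for st,cc in blobs(m,40):
  if 200<cc[0]<450: print(st,cc,at(p,cc,.03).round(4),at(p,cc,.133).round(4))
E
```

```text
[316  87  26  27 546] (np.float64(328.5), np.float64(100.0)) [0.5834 0.0442 0.03  ] [0.5824 0.0399 0.133 ]
[361  89  23  27 558] (np.float64(372.0), np.float64(102.0)) [0.6436 0.0424 0.03  ] [0.6291 0.0385 0.133 ]
[224 257  16  11 130] (np.float64(231.5), np.float64(262.0)) [ 0.433  -0.2029  0.03  ] [ 0.4658 -0.1516  0.133 ]
[328 295   4  54 180] (np.float64(329.5), np.float64(321.5)) [ 0.5908 -0.3106  0.03  ] [ 0.5881 -0.2352  0.133 ]
[316 296   5  53 168] (np.float64(318.0), np.float64(322.0)) [ 0.5714 -0.3119  0.03  ] [ 0.5731 -0.2362  0.133 ]
```

View pics/fin.png

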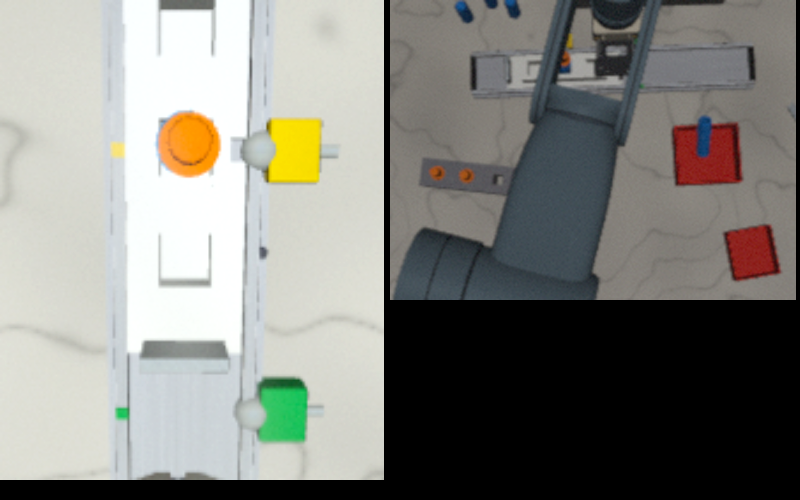

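The carrier is in line with yellow: rod at crop (189,144), yellow block at (294,150). The bad preform is in the large red bin at (704,135), and two rods are back in the stand. I hand the job in.

```bash
python3 -c "
from rig import env
print(env.sign_off())"
```

```text
the job is handed in; nothing more can be done
None
```

Job handed in: middle preform good (rod left home), rear one short-bored and now in the large red bin, its rod back in the stand, carrier clicked into yellow (it first overshot green by about 6 mm and was pushed back before checking).

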